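# Load the drying box with case tubes and wind its timer

## Task

Put the case tubes to dry: slide the clear guard of the drying box fully open, lay every standing bamboo case tube on its side in a cradle of its own, and slide the guard fully shut over them. Then wind the timer with three full strokes of its lever, each time swinging it right to its stop and letting it spring all the way back. Leave the other things on the bench where they are.

Things in the scene. Friction and masses are not known exactly. Their poses are not given: they have to be found in the camera images.
- heat_bar: Steel heat-bending bar lying flat, 110 x 22 x 16 mm high. Not part of the job: leave it where it is. Origin at its underside.
- bone_spatula: Flat white bone spatula, about 20 x 145 x 6 mm. Not part of the job: leave it where it is. Origin at its underside.
- lip_rest: Amber horn lip rest, 50 x 26 mm, 12 to 22 mm high. Not part of the job: leave it where it is. Origin at its underside.
- cork_spare: Spare tapered cork, 36 mm across, 22 mm high. Not part of the job: leave it where it is. Origin at its underside.
- oil_dish: Small blue oil dish, 56 mm across, 25 mm high. Not part of the job: leave it where it is. Origin at its underside.
- tube_a: Short soot-dark bamboo case tube, upright at the start (two or three are there, all alike). Round, 38 mm diameter, 120 mm long in all: 108 mm of bamboo and, on top, a 12 mm cork cap of 33 mm diameter fixed to it. About 0.14 kg. Origin at the centre of the foot; own z axis runs along the tube from foot to cap. Left of the tubes a fixed chest 152 mm high begins at world y 0.56.
- tube_a_mid (a point): Point on the axis of that tube, half-way along it (60 mm from the foot).
- tube_b: Short soot-dark bamboo case tube, upright at the start (two or three are there, all alike). Round, 38 mm diameter, 120 mm long in all: 108 mm of bamboo and, on top, a 12 mm cork cap of 33 mm diameter fixed to it. About 0.14 kg. Origin at the centre of the foot; own z axis runs along the tube from foot to cap. Left of the tubes a fixed chest 152 mm high begins at world y 0.56.
- tube_b_mid (a point): Point on the axis of that tube, half-way along it (60 mm from the foot).
- tube_c: Short soot-dark bamboo case tube, upright at the start (two or three are there, all alike). Round, 38 mm diameter, 120 mm long in all: 108 mm of bamboo and, on top, a 12 mm cork cap of 33 mm diameter fixed to it. About 0.14 kg. Origin at the centre of the foot; own z axis runs along the tube from foot to cap. Left of the tubes a fixed chest 152 mm high begins at world y 0.56.
- tube_c_mid (a point): Point on the axis of that tube, half-way along it (60 mm from the foot).
- drybox: Wooden drying box fixed on the bench. Origin on the bench under the middle of its cradle bay; x points away from the robot along cradles and guard track, y left, z up. Bay: floor 12 mm high, inside x -75..75, y -148..148 mm; front wall (x -83..-75) 40 mm high; side cheeks 10 mm thick, 79 mm high, x -85..255; behind the bay a grey fan housing 60 mm high, x 75..250.
- guard (a joint): Slide of the clear guard plate (164 x 316 x 6 mm, underside 79 mm above the bench) that covers the bay: 0 m = fully shut, 0.165 m = fully open, pushed away from the robot along the box's x. Starts nearly shut. Needs about 2 N to move and stays where it is left.
- guard_handle (a point): Middle of the dark wooden grip bar standing on the guard plate near its edge on the robot's side: the bar is 14 mm thick (along the box's x), 90 mm long (along y), 32 mm high, from 85 to 117 mm above the bench; this point is 105 mm above the bench. It travels with the guard.
- timer: Green spring timer, a fixed box 110 x 100 x 58 mm high beside the drying box. Origin on the bench under its middle; own x points away from the robot side, z up.
- lever_pivot (a point): Point on the upright pivot axis of the timer's winding lever, 64 mm above the bench.
- lever_post (a point): Middle of the lever's upright post: a wooden peg of 14 mm diameter standing on the free end of the flat lever arm, 70 mm from the pivot axis, from 72 to 112 mm above the bench; this point is 92 mm above the bench. It travels with the lever.
- lever (a joint): Winding lever, turning about the upright pivot, anticlockwise seen from above as the value grows: 0 rad = rest (a spring holds it there; the arm then points from the pivot towards the robot and to its left), 1.2 rad = its stop. A spring pulls it back all the time: about 1 N at the post at rest, 4 N at the stop.
- cradle0 (a point): Left (+y) cradle: where the mid-point of a tube lies when centred in it, 45 mm above the bench, axis along the box's x, either end towards the robot. Cradles are 74 mm apart along the box's y; each is two 90-degree V blocks 10 mm thick, 42 mm before and behind this point, V bottom 18 mm and tips 39 mm above the bench.
- cradle1 (a point): Middle cradle: where the mid-point of a tube lies when centred in it, 45 mm above the bench, axis along the box's x, either end towards the robot. Cradles are 74 mm apart along the box's y; each is two 90-degree V blocks 10 mm thick, 42 mm before and behind this point, V bottom 18 mm and tips 39 mm above the bench.
- cradle2 (a point): Right (-y) cradle: where the mid-point of a tube lies when centred in it, 45 mm above the bench, axis along the box's x, either end towards the robot. Cradles are 74 mm apart along the box's y; each is two 90-degree V blocks 10 mm thick, 42 mm before and behind this point, V bottom 18 mm and tips 39 mm above the bench.

How it is judged:
By the outcome, as a careful person would: the job done as asked, in the order asked, and still so for the second after the job is handed in, with the robot touching nothing.
Of tube_a, tube_b, tube_c only 2 to 3 are there at a start; the rules pass over those that are not, and their reading is None.
At some moment in a run one of tube_a, tube_b, tube_c may be knocked a few centimetres aside while the robot is not near it.
It also fails if it takes over 210 s, if anything falls off the work surface, if the arm or the gripper's body presses on something with over 40 N, if the wrist force passes 120 N, or if a joint passes its speed limit or range.

## Robot

A 7-joint arm with a two-finger parallel gripper is mounted at the origin on the work surface. World frame = base frame: x ahead of the robot, y to its left, z up, the work surface at z = 0. Lengths are in m, angles in rad, forces in N, time in s.
With the tool pointing down it reaches from about 0.4 to 0.875 m from the base axis. Payload 19.3 kg.
Tool frame: the origin (TCP) lies at the very end of the fingers, on their centre line; the grasp point (between the pads) lies 19 mm behind it; x points along the fingers, y is the direction in which the jaws open and shut, and the axes are right-handed (so a half turn about x gives the same grasp; the last joint's range is limited). The gripper opens to 85 mm and grips with 20 to 120 N. Pads are 22 mm wide; open, the fingers measure 114 mm over their backs; the gripper's body (76 mm by 85 mm) begins 54 mm behind the grasp point. The pads swing forward as they close: fully open they stand 13 mm farther back than shut.
Start: joints at [1.204, 0.521, -0.036, 1.599, 0.021, 1.021, -0.113], TCP at [0.183, -0.598, 0.231] pointing down, gripper open.
Joint ranges: [-2.91, 2.91], [-0.3, 2.13], [-1.5, 1.42], [0.17, 2.43], [-1.26, 4.41], [0.16, 1.93], [-2.52, 2.52]. Speed limits (rad/s): [1.89, 1.89, 2.39, 2.39, 3.01, 3.01, 3.01].

## Interface

Orientations are given as [roll, pitch, yaw] about the fixed x, y, z axes, in that order (R = Rz(yaw) Ry(pitch) Rx(roll)).
In Python, from workcell import bot, grab_frame, job_done gives the robot as it stands.
- The arm moves only by the shell command python3 -m pendant 'ROWS' [OPENING] [FORCE]. ROWS is JSON, a list of rows, each a list of 4 numbers: the shift along the tool's x, y, z in mm, then the turn about the tool's x in degrees. A call has 1 to 12 rows; each row shifts and turns the commanded pose from where the row before left it, along the tool's axes as they then stand; what a row does not reach is not made up. A row lasts 1/8 s, in which the tool goes at most 62.5 mm and 10.7 degrees, less where a joint would pass 70% of its speed; a pose out of reach is approached as far as the arm can. A call is refused whole if a number of a shift passes 62.5 or a number of a turn 10.7, either way. A call with a gripper value outside its range is refused whole. OPENING is the opening, from -1 (shut) to 1 (fully open), set as the call begins (- or left out, the last holds). The fingers move at their own pace and stop on an object; FORCE is the grip in N (left out, the last holds). Time passes only in rows, so rows that do not move let the fingers close. It gives the time, the measured TCP pose, the force and the opening at its end, in the units of the state.
- bot.observe(): the state, without advancing time (a new reading comes with each control period).
- grab_frame(name): name is "scene" or "top" or "wrist"; returns a dict with "img" (420x560x3 uint8, red, green, blue), "fovy" (degrees; the focal length in pixels is half the picture's height over the tangent of half this angle, whatever the lens; pixels are square), "cx", "cy" (the principal point, pixels), "R" (3x3) and "t" (3): a world point X has camera coordinates R X + t. Camera axes: x right, y down, z forward; pixel columns grow to the right and rows downward; lengths in m; the calibration is good to about 2 mm. The wrist camera is an equidistant fisheye: a pixel r from the principal point sees the ray r / f radians off the axis. A picture is of the moment at which its call begins. There is no depth.
- job_done(): hands the job in, once; it reports no verdict.
The state is a dict: "clock": time; "qpos": joint angles; "qd": joint speeds; "joint_efforts": joint torques, N m; "position": TCP position; "tool_rot": TCP orientation; "force": force on the tool from outside, world axes, zero at the start; "moment": the same for the moment, N m; "grip_width": finger opening in m.
Only numpy, scipy, OpenCV 4.12 (cv2) and the standard library are available. Lean on these libraries where they do the work, as an engineer would, in place of code of your own. Each camera call takes 0.05 s, during which the arm holds its last target.

## Working session

There is one attempt and no reset: what is moved stays moved. The work goes in short steps, Python scripts to look and compute and a shell command to move; the robot and the scene stay as the last step left them, time stands still between calls to the robot, and variables do not carry over. Pictures are saved under pics/ and viewed, and the job is handed in when it is done.

I'll start with the state and the first pictures.

```bash
ls -la; mkdir -p pics; python3 - <<'E'
from workcell import bot, grab_frame
import cv2
s=bot.observe()
for k,v in s.items(): print(k,v)
for n in ("scene","top","wrist"):
    f=grab_frame(n); cv2.imwrite(f"pics/{n}0.png",f["img"][:,:,::-1])
    print(n,f["fovy"],f["cx"],f["cy"],f["R"],f["t"])
E
```

```text
total 12
drwxr-xr-x  3 agent agent 4096 Dec  7 06:28 .
drwxr-xr-x 23 root  root  4096 Dec  7 06:28 ..
drwxr-xr-x  2 agent agent 4096 Dec  7 06:28 pics
clock 0.0
qpos [ 1.20380626  0.52203344 -0.03632327  1.59999292  0.02119339  1.021077
 -0.11279805]
qd [ 1.31534377e-03  1.17522579e-03  2.58071925e-05 -2.89752489e-04
 -7.91352671e-05 -4.72021387e-04  2.86626819e-04]
joint_efforts [-3.93237533e-04 -9.27106333e+01  1.97987035e+00 -3.69921720e+01
  1.77666609e-02  8.33297730e-03  5.64147069e-05]
position [ 0.18265209 -0.59737316  0.23071906]
tool_rot [-1.50350703  1.56967035  1.93486036]
force [-0.22156459 -0.82083333  0.31450007]
moment [-0.01214319 -0.06057117  0.00249015]
grip_width 0.08575294347075185
scene 44.29676016665464 277.497107502593 211.29339836165082 [[-0.79207727  0.61021545  0.01583333]
 [ 0.50082694  0.66447945 -0.55465254]
 [-0.34897847 -0.43139791 -0.83193141]] [ 0.40159075 -0.21228976  1.47424026]
top 46.59168895418688 284.2919597112711 210.15223090531484 [[-0.02444037 -0.99961417  0.01319738]
 [-0.98297438  0.02162453 -0.18246573]
 [ 0.18210994 -0.01743222 -0.98312364]] [0.02721106 0.51808994 1.32860687]
wrist 65.70646984690485 277.307650536288 217.82474691529953 [[ 2.92976835e-01 -9.56119283e-01 -7.00643713e-04]
 [-9.09016921e-01 -2.78770613e-01  3.09798616e-01]
 [-2.96399750e-01 -9.01269210e-02 -9.50801939e-01]] [-0.62557297 -0.03953002  0.38020847]
```

View pics/scene0.png

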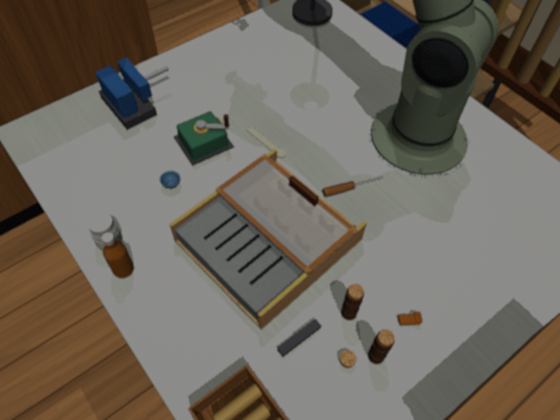

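View pics/top0.png

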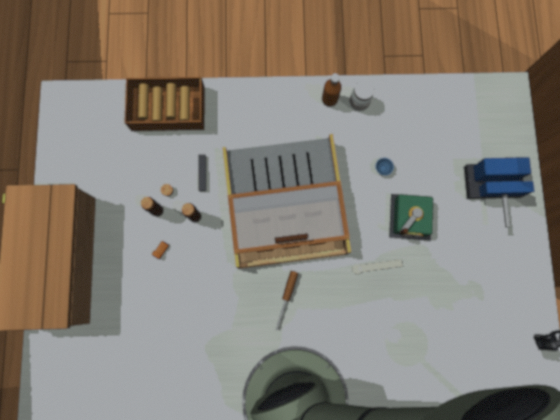

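View pics/wrist0.png

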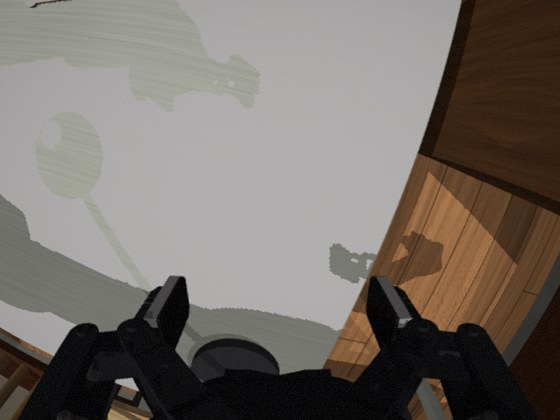

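Two tubes stand near top-view pixels (150,205) and (190,211), and I see no third. The guard's grip bar is near (292,238), the timer near (412,215) and the lever post near (406,225). Next come helper functions, enlarged crops and measurements.

```bash
cat > h.py <<'E'
import numpy as np, cv2
from workcell import bot, grab_frame
def foc(f): return f["img"].shape[0]/2/np.tan(np.radians(f["fovy"])/2)
def ray(f,u,v,fish=False):
    F=foc(f); d=np.array([(u-f["cx"])/F,(v-f["cy"])/F,1.0])
    if fish:
        r=np.hypot(d[0],d[1]); 
        d=np.array([np.sin(r)*d[0]/r,np.sin(r)*d[1]/r,np.cos(r)]) if r>1e-9 else d
    R=np.array(f["R"]); t=np.array(f["t"])
    return -R.T@t, R.T@d
def onz(f,u,v,z,fish=False):
    c,d=ray(f,u,v,fish); return c+d*(z-c[2])/d[2]
def proj(f,X,fish=False):
    p=np.array(f["R"])@np.array(X)+np.array(f["t"]); F=foc(f)
    if fish:
        r=np.hypot(p[0],p[1]); th=np.arctan2(r,p[2]); k=th/max(r,1e-9)
    else: k=1/p[2]
    return np.array([f["cx"]+F*k*p[0],f["cy"]+F*k*p[1]])
def tri(l):
    A=np.zeros((3,3));b=np.zeros(3)
    for c,d in l:
        d=d/np.linalg.norm(d);P=np.eye(3)-np.outer(d,d);A+=P;b+=P@c
    X=np.linalg.solve(A,b)
    return X,[np.linalg.norm((np.eye(3)-np.outer(d,d)/(d@d))@(X-c)) for c,d in l]
def crop(f,x0,x1,y0,y1,k,name):
    cv2.imwrite("pics/"+name,cv2.resize(f["img"][y0:y1,x0:x1,::-1],None,fx=k,fy=k,interpolation=cv2.INTER_CUBIC))
E
python3 - <<'E'
from h import *
f=grab_frame("top"); crop(f,210,360,125,275,5,"top_box.png" ); crop(f,130,230,150,270,5,"top_tubes.png"); crop(f,360,450,170,250,8,"top_timer.png")
g=grab_frame("scene"); crop(g,160,380,140,330,3,"sc_box.png"); crop(g,320,440,270,380,5,"sc_tubes.png"); crop(g,160,260,100,170,8,"sc_timer.png")
E
```

```text
(no output)
```

View pics/top_box.png

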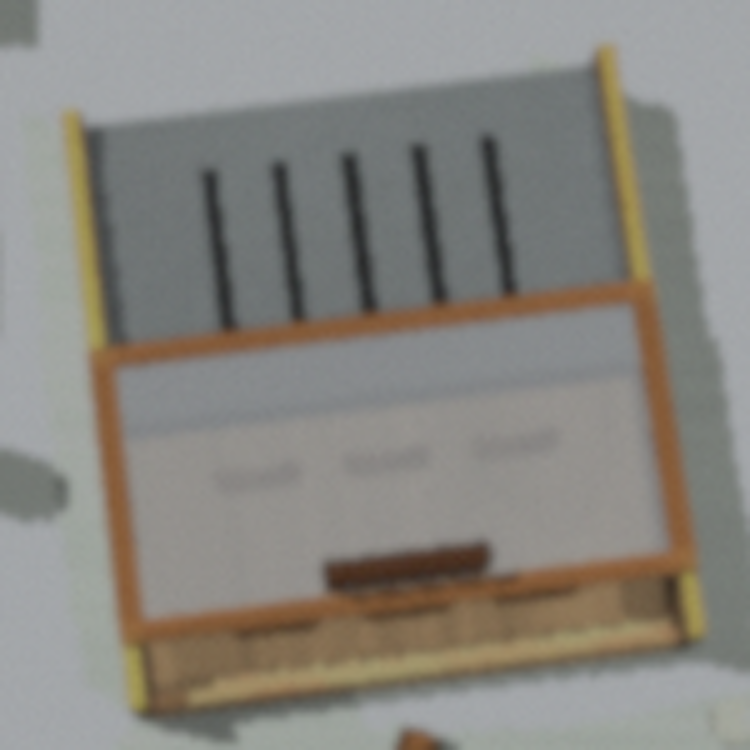

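View pics/top_tubes.png

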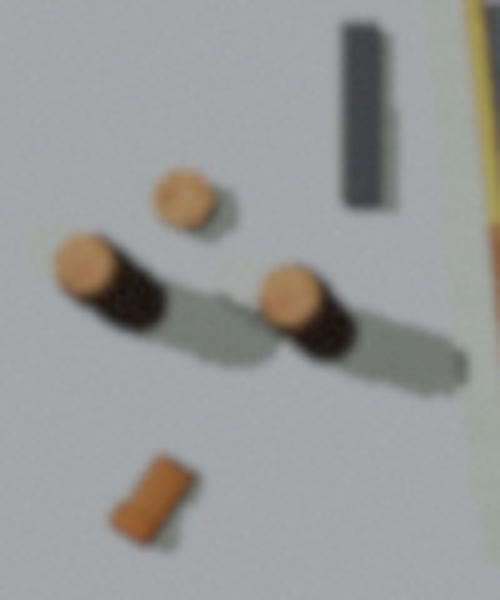

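View pics/top_timer.png

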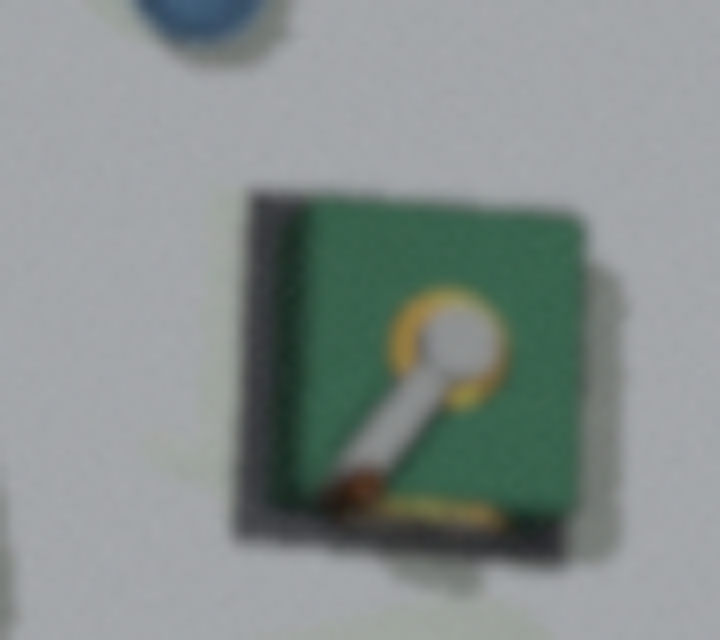

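View pics/sc_box.png

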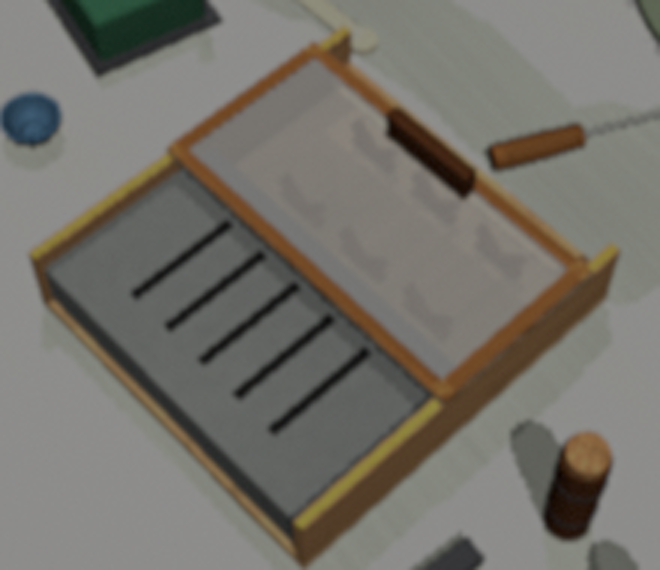

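View pics/sc_tubes.png

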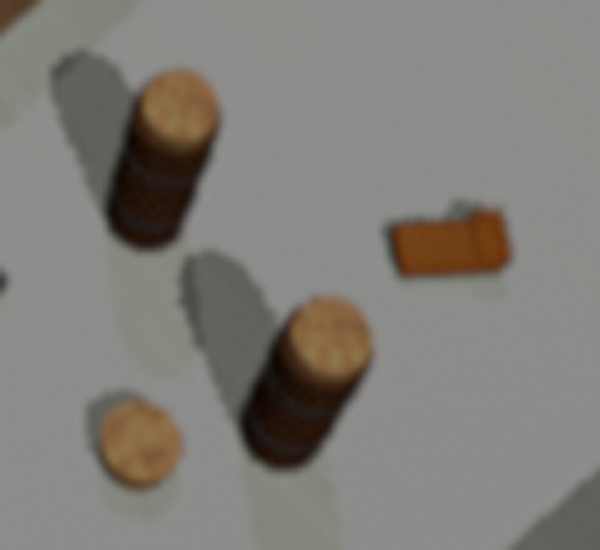

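View pics/sc_timer.png

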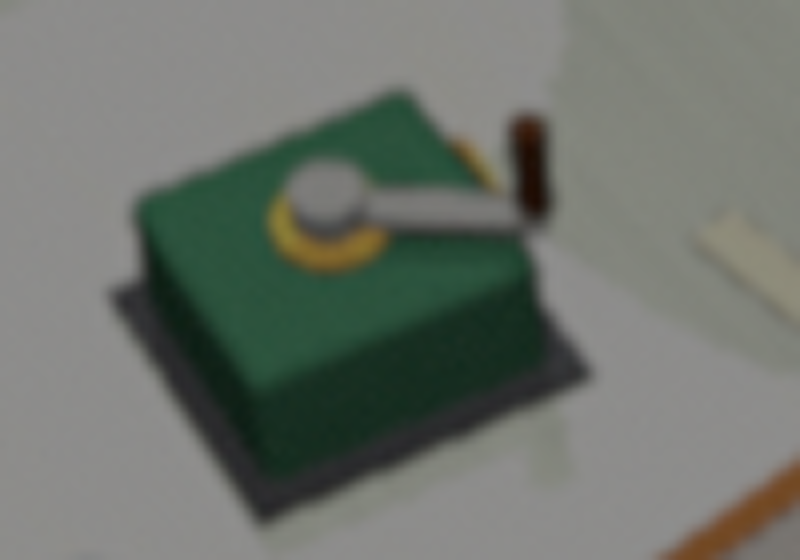

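Top crop: cheek corners are at about (65,113), (612,45), (703,636) and (135,710). Cap tops are at (87,265) and (291,295). The tubes are clearly two. Now for the positions.

```bash
cat > meas.py <<'E'
from h import *
f=grab_frame("top"); g=grab_frame("scene")
def pt(x,y,ox,oy,k): return ((x+.5)/k-.5+ox,(y+.5)/k-.5+oy)
B=lambda x,y: pt(x,y,210,125,5)
W=[onz(f,*B(x,y),0.079)[:2] for x,y in ((65,113),(618,45),(705,636),(135,710))]
L=np.array([[.255,.158],[.255,-.158],[-.085,-.158],[-.085,.158]])
W=np.array(W)
cl=L.mean(0);cw=W.mean(0)
U,S,Vt=np.linalg.svd((L-cl).T@(W-cw)); R=Vt.T@U.T
print("corners",W.round(4).tolist()); print("sides",[np.linalg.norm(W[i]-W[(i+1)%4]).round(4) for i in range(4)])
th=np.arctan2(R[1,0],R[0,0]); o=cw-R@cl
print("box yaw deg",np.degrees(th),"origin",o,"resid",np.abs((L@R.T+o)-W).max())
for i,y in enumerate((.074,0,-.074)): print("cradle",i,(o+R@[0,y]).round(4))
# handle
T=lambda x,y: pt(x,y,130,150,5); Sx=lambda x,y: pt(x,y,160,140,3)
h=[onz(f,*B(x,y),.117) for x,y in ((325,563),(488,543))]
print("handle top-far ends",h,np.linalg.norm(h[0]-h[1]))
a=tri([ray(f,*B(408,557)),ray(g,*Sx(430,139))]); print("handle top tri",a)
print("in box",R.T@(a[0][:2]-o))
# tubes by colour of cap
for img,fr,nm in ((f["img"],f,"top"),(g["img"],g,"scene")):
    pass
S2=lambda x,y: pt(x,y,320,270,5)
for (t,s) in (((87,265),(332,335)),((291,295),(180,103))):
    print("tube top onz",onz(f,*T(*t),.12).round(4),onz(g,*S2(*s),.12).round(4),[z if isinstance(z,list) else z.round(4) for z in tri([ray(f,*T(*t)),ray(g,*S2(*s))])])
print("cork",onz(f,*T(185,199),.022).round(3),"bar",onz(f,*T(343,25),.016).round(3),onz(f,*T(380,205),.016).round(3))
print("lip",onz(f,*T(150,500),.015).round(3))
P=lambda x,y: pt(x,y,360,170,8); Q=lambda x,y: pt(x,y,160,100,8)
pv=onz(f,*P(462,342),.068); print("pivot",pv)
print("pivot tri",tri([ray(f,*P(462,342)),ray(g,*Q(328,190))]))
print("post",onz(f,*P(360,490),.112),tri([ray(f,*P(360,490)),ray(g,*Q(529,122))]))
E
python3 meas.py
```

```text
corners [[0.697, 0.1852], [0.7309, -0.1287], [0.3937, -0.1616], [0.3609, 0.148]]
sides [np.float64(0.3157), np.float64(0.3388), np.float64(0.3114), np.float64(0.3381)]
box yaw deg 6.021771192975618 origin [0.4611032  0.00179503] resid 0.002614124793100414
cradle 0 [0.4533 0.0754]
cradle 1 [0.4611 0.0018]
cradle 2 [ 0.4689 -0.0718]
handle top-far ends [array([0.43343063, 0.0438489 , 0.117     ]), array([ 0.44215133, -0.04288736,  0.117     ])] 0.08717356128596561
handle top tri (array([0.43473467, 0.00062836, 0.11913932]), [np.float64(0.0009799829799261755), np.float64(0.0009799829799262)])
in box [-0.02634542  0.00160599]
tube top onz [0.5337 0.3822 0.12  ] [0.5372 0.3875 0.12  ] [array([0.5347, 0.3854, 0.1121]), [np.float64(0.001232482693070042), np.float64(0.0012324826930700738)]]
tube top onz [0.515  0.2734 0.12  ] [0.5174 0.2769 0.12  ] [array([0.5156, 0.275 , 0.1148]), [np.float64(0.000725015328466651), np.float64(0.0007250153284665481)]]
cork [0.592 0.353 0.022] bar [0.696 0.264 0.016] [0.587 0.242 0.016]
lip [0.419 0.371 0.015]
pivot [ 0.50050828 -0.35494469  0.068     ]
pivot tri (array([ 0.49918918, -0.35293654,  0.0732994 ]), [np.float64(0.0005604424630374178), np.float64(0.000560442463037624)])
post [ 0.44336695 -0.30396516  0.112     ] (array([ 0.44454487, -0.3055157 ,  0.11014578]), [np.float64(0.0013493812978551496), np.float64(0.0013493812978552656)])
```

The sizes agree: box sides 0.316 and 0.339 m against 0.316 and 0.340 m, grip bar 0.087 against 0.090 m. Next is a helper that works out the shift in tool axes.

```bash
cat > to.py <<'E'
# usage: to.py [x y z] [yaw_of_jaw_axis_deg | -]   (bx,by,z in box frame if 'b' first)
import sys
from h import *
from scipy.spatial.transform import Rotation as Ro
O=np.array([.4611,.0018]);TH=np.radians(6.02)
RB=np.array([[np.cos(TH),-np.sin(TH)],[np.sin(TH),np.cos(TH)]])
s=bot.observe(); M=Ro.from_euler("xyz",s["tool_rot"]).as_matrix(); p=np.array(s["position"])
jaw=np.degrees(np.arctan2(M[1,1],M[0,1]))
print("t %.2f pos %s box %s jaw %.2f xaxis %s F %s grip %.4f q %s"%(s["clock"],p.round(4),(RB.T@(p[:2]-O)).round(4),jaw,M[:,0].round(3),np.round(s["force"],1),s["grip_width"],np.round(s["qpos"],2)))
a=sys.argv[1:]
if a:
    box=a[0]=='b'; a=a[1:] if box else a
    T=np.array([float(v) for v in a[:3]])
    if box: T[:2]=O+RB@T[:2]
    print("target world",T.round(4))
    print("shift now-axes mm",(M.T@(T-p)*1000).round(1))
    if len(a)>3:
        tgt=float(a[3]); 
        for tt in (tgt,tgt+180):
            d=(tt-jaw+180)%360-180   # world rotation about z; tool x is down -> turn=-d
            M2=Ro.from_euler("z",d,degrees=True).as_matrix()@M
            print("turn tool-x deg %.1f ; shift after turn %s"%(-d,(M2.T@(T-p)*1000).round(1)))
E
python3 to.py b -.055 0 .25 96
python3 - <<'E'
from h import *
exec(open('to.py').read().split("s=bot")[0].split("from h import *")[1])
f=grab_frame("top")
for x,y in ((131,638),(690,572),(95,352),(652,287)):
    print((RB.T@(onz(f,(x+.5)/5-.5+210,(y+.5)/5-.5+125,.085)[:2]-O)).round(4))
E
```

```text
t 0.35 pos [ 0.1827 -0.5976  0.2312] box [-0.3397 -0.5669] jaw -73.00 xaxis [-0.  0. -1.] F [-0.6  0.2  0.6] grip 0.0855 q [ 1.2   0.52 -0.04  1.6   0.02  1.02 -0.11]
target world [ 0.4064 -0.004   0.25  ]
shift now-axes mm [ -18.7 -502.3 -387.5]
turn tool-x deg -169.0 ; shift after turn [-19.  567.  284.5]
turn tool-x deg 11.0 ; shift after turn [ -18.7 -567.  -284.5]
[-0.0461  0.1533]
[-0.0492 -0.1518]
[0.1133 0.1554]
[ 0.111  -0.1551]
```

```bash
python3 -m pendant '[[-3,-20,-40,5.5],[-3,-30,-50,5.5],[-3,-30,-50,0],[-3,-30,-50,0],[-3,-40,-45,0],[-3,-40,-40,0],[0,-50,0,0],[0,-50,0,0],[0,-50,0,0],[0,-50,0,0],[0,-50,0,0],[0,-40,0,0]]' -1; python3 to.py b -.055 0 .15 96
```

```text
clock: 1.9
position: [0.3969, -0.0787, 0.2496]
tool_rot: [2.844, 1.57, -0.192]
force: [0.7, 1.1, -0.1]
grip_width: 0.0002
t 1.90 pos [ 0.3969 -0.0787  0.2496] box [-0.0723 -0.0734] jaw -83.95 xaxis [ 0.001 -0.    -1.   ] F [ 0.7  1.1 -0.1] grip 0.0002 q [ 0.25  0.15 -0.23  2.11  0.04  0.89 -1.46]
target world [ 0.4064 -0.004   0.15  ]
shift now-axes mm [ 99.6 -73.4 -17.3]
turn tool-x deg -180.0 ; shift after turn [99.6 73.4 17.4]
turn tool-x deg 0.0 ; shift after turn [ 99.6 -73.4 -17.2]
```

```bash
python3 -m pendant '[[0,-37,-9,0],[0,-37,-9,0],[40,0,0,0],[40,0,0,0],[20,0,0,0],[0,0,0,0]]'; python3 to.py b -.055 0 .095 96; python3 - <<'E'
from h import *
f=grab_frame("top"); crop(f,210,360,125,275,5,"g1.png"); w=grab_frame("wrist"); crop(w,0,560,0,420,1,"w1.png")
E
```

```text
clock: 2.65
position: [0.4067, -0.005, 0.1485]
tool_rot: [-0.107, 1.568, 3.139]
force: [-0.9, 0.1, -0.1]
grip_width: -0.0002
t 2.65 pos [ 0.4067 -0.005   0.1485] box [-0.0548 -0.001 ] jaw -83.98 xaxis [-0.002  0.    -1.   ] F [-0.9  0.1 -0.1] grip -0.0002 q [ 0.09  0.33 -0.27  2.21  0.15  0.62 -1.75]
target world [ 0.4064 -0.004   0.095 ]
shift now-axes mm [53.5 -1.   0. ]
turn tool-x deg -180.0 ; shift after turn [53.5  1.1 -0.3]
turn tool-x deg 0.0 ; shift after turn [53.5 -1.   0. ]
```

View pics/w1.png

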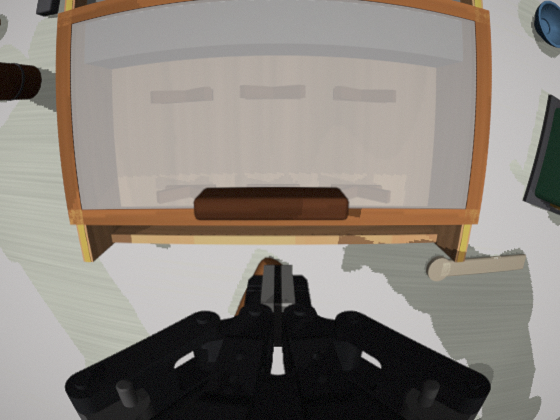

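The wrist view shows the grip bar at (271,203), just ahead of the closed fingers at (279,285). I'll go down and push.

```bash
python3 -m pendant '[[27,-1,0,0],[26,0,0,0],[0,0,-10,0],[0,0,-15,0],[0,0,-20,0],[0,0,-20,0],[0,0,-20,0],[0,0,-20,0],[0,0,-10,0]]'; python3 to.py b .085 0 .095 96;  python3 -m pendant '[[0,0,-8,0],[0,0,-8,0],[0,0,-6,0],[0,0,0,0]]';python3 to.py b .085 0 .095 96; python3 - <<'E'
from h import *
exec(open('to.py').read().split("s=bot")[0].split("from h import *")[1])
f=grab_frame("top"); crop(f,200,360,100,275,4,"g2.png")
E
```

```text
clock: 3.88
position: [0.5236, 0.0082, 0.0976]
tool_rot: [-3.041, 1.569, 0.205]
force: [-0.9, -0.4, 1.1]
grip_width: 0.0001
t 3.88 pos [0.5236 0.0082 0.0976] box [ 0.0628 -0.0002] jaw -84.02 xaxis [ 0.002  0.    -1.   ] F [-0.9 -0.4  1.1] grip 0.0001 q [ 0.04  0.56 -0.23  1.97  0.21  0.63 -1.79]
target world [0.5456 0.0107 0.095 ]
shift now-axes mm [  2.6  -0.2 -22.2]
turn tool-x deg 180.0 ; shift after turn [ 2.5  0.2 22.2]
turn tool-x deg -0.0 ; shift after turn [  2.6  -0.2 -22.2]
clock: 4.38
position: [0.5438, 0.0104, 0.0963]
tool_rot: [-2.822, 1.57, 0.424]
force: [0.6, 0.7, 0.3]
grip_width: -0.0003
t 4.38 pos [0.5438 0.0104 0.0963] box [ 0.0832 -0.0001] jaw -84.00 xaxis [ 0.  0. -1.] F [0.6 0.7 0.3] grip -0.0003 q [ 0.04  0.59 -0.23  1.92  0.2   0.66 -1.78]
target world [0.5456 0.0107 0.095 ]
shift now-axes mm [ 1.3 -0.1 -1.8]
turn tool-x deg -180.0 ; shift after turn [1.3 0.1 1.8]
turn tool-x deg 0.0 ; shift after turn [ 1.3 -0.1 -1.8]
```

View pics/g2.png

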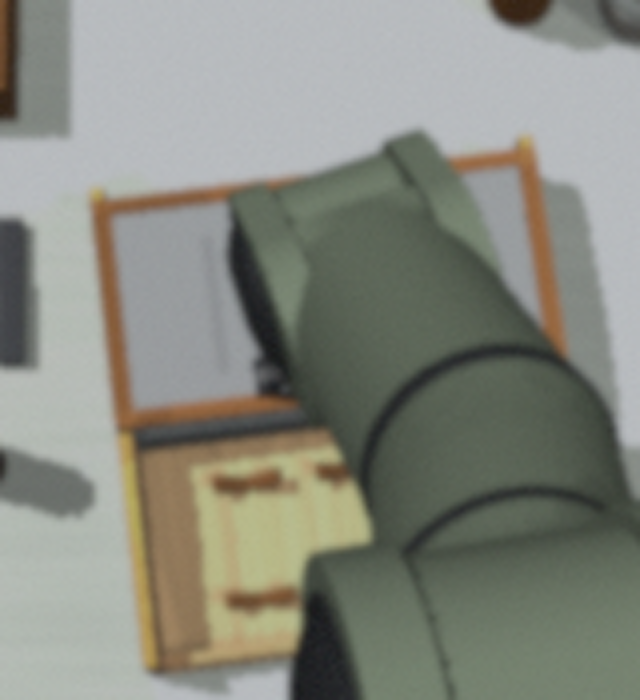

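The guard has nearly reached the end of its travel. I'll ease it on until the force rises.

```bash
python3 -m pendant '[[0,0,-2,0],[0,0,-2,0],[0,0,0,0]]';python3 -m pendant '[[0,0,-2,0],[0,0,0,0]]'; python3 to.py
```

```text
clock: 4.8
position: [0.5476, 0.0107, 0.0963]
tool_rot: [-2.91, 1.571, 0.336]
force: [-0.8, -0.4, -0.1]
grip_width: -0.0003
clock: 5.05
position: [0.5483, 0.0108, 0.0961]
tool_rot: [0.075, 1.568, -2.962]
force: [-8.5, -1.2, 6.0]
grip_width: -0.0001
t 5.05 pos [0.5483 0.0108 0.0961] box [ 0.0877 -0.0002] jaw -84.00 xaxis [-0.003 -0.    -1.   ] F [-8.5 -1.2  6. ] grip -0.0001 q [ 0.04  0.59 -0.23  1.9   0.2   0.67 -1.78]
```

The stop is met: 8.5 N, with the pusher at box x = 0.088. I'll back off, lift, and go over the nearer tube.

```bash
python3 -m pendant '[[0,0,8,0],[-40,0,8,0],[-60,0,0,0],[-50,0,0,0],[0,-40,0,0],[0,-50,0,0],[0,-50,0,0],[0,-50,0,0],[0,-40,0,0],[0,-30,0,0],[0,0,0,0]]' 1; python3 to.py .5155 .2748 .25; python3 - <<'E'
from h import *
f=grab_frame("wrist"); crop(f,0,560,0,420,1,"w2.png"); f=grab_frame("top"); crop(f,0,560,0,420,1,"t2.png")
g=grab_frame("scene"); crop(g,0,560,0,420,1,"s2.png")
E
```

```text
clock: 6.42
position: [0.5055, 0.2701, 0.2462]
tool_rot: [-1.687, 1.57, 1.562]
force: [0.3, 0.0, 0.4]
grip_width: 0.0853
t 6.42 pos [0.5055 0.2701 0.2462] box [0.0723 0.2622] jaw -83.80 xaxis [ 0.     0.001 -1.   ] F [0.3 0.  0.4] grip 0.0853 q [-0.34  0.44 -0.35  1.71  0.17  1.02 -2.21]
target world [0.5155 0.2748 0.25  ]
shift now-axes mm [ -3.8  -3.6 -10.5]
```

View pics/w2.png

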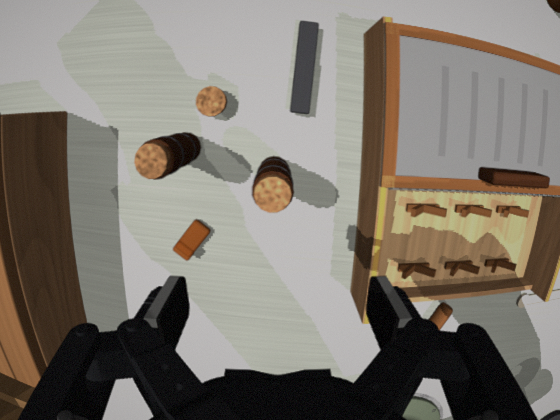

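View pics/s2.png

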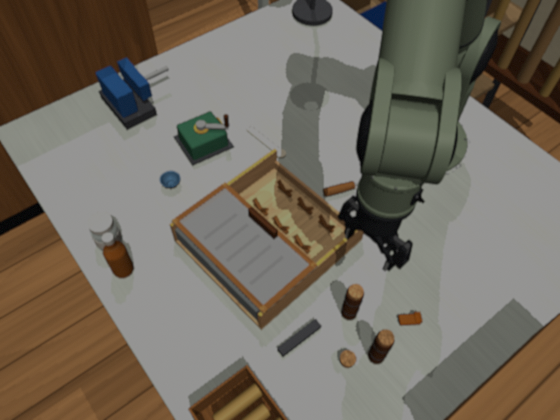

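View pics/t2.png

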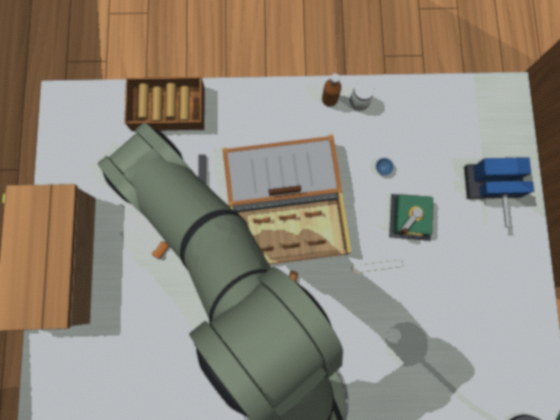

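The guard is open and all six V blocks show. In the wrist view the caps are at (273,192) and (154,158). I'll cross-check the tube positions with the wrist camera.

```bash
python3 - <<'E'
from h import *
f=grab_frame("wrist"); g=grab_frame("scene")
hsv=cv2.cvtColor(f["img"],cv2.COLOR_RGB2HSV)
m=cv2.inRange(hsv,(8,90,120),(22,200,255)); m[:, :120]=0; m[240:]=0; m[:,340:]=0
n,l,st,c=cv2.connectedComponentsWithStats(cv2.morphologyEx(m,cv2.MORPH_CLOSE,np.ones((7,7))))
for i in range(1,n):
    if st[i,4]>300: print(st[i],c[i].round(1),onz(f,*c[i],.12,True).round(4), onz(f,*c[i],.022,True).round(4))
E
```

```text
[192  88  30  29 683] [206.3 102. ] [0.5934 0.3337 0.12  ] [0.5958 0.3553 0.022 ]
[131 145  31  35 871] [145.9 162.2] [0.539  0.3852 0.12  ] [0.5215 0.4256 0.022 ]
[ 249  178   38   35 1050] [267.2 194.9] [0.5194 0.2759 0.12  ] [0.4948 0.2764 0.022 ]
```

```bash
python3 - <<'E'
from h import *
f=grab_frame("wrist")
for u,v in ((272.5,192.5),(153,158.5)): print(onz(f,u,v,.12,True).round(4))
crop(f,230,320,140,230,6,"w3.png")
E
python3 to.py .5165 .2748 .25
```

```text
[0.5221 0.2716 0.12  ]
[0.5428 0.3784 0.12  ]
t 6.72 pos [0.5067 0.2669 0.2464] box [0.0731 0.2588] jaw -84.08 xaxis [ 0. -0. -1.] F [-0.8 -0.7  0.9] grip 0.0856 q [-0.34  0.44 -0.34  1.71  0.17  1.02 -2.21]
target world [0.5165 0.2748 0.25  ]
shift now-axes mm [ -3.6  -6.9 -10.6]
```

View pics/w3.png

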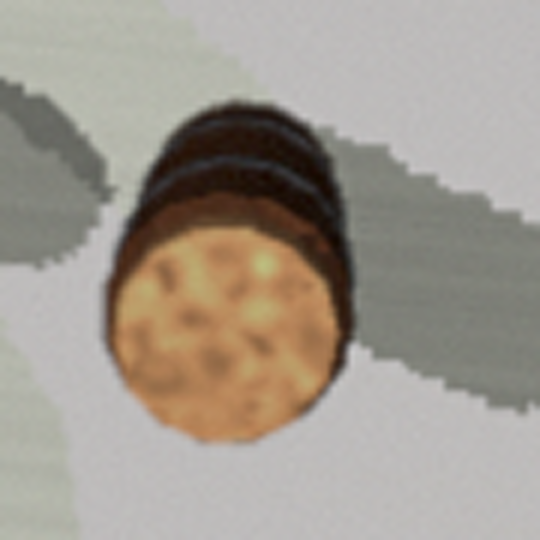

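The cap top is at (267,195), giving (0.519, 0.276). The other views gave (0.516, 0.275), so I'll use (0.517, 0.275). I go down with the jaws across the box's y and grip high on the tube.

```bash
python3 -m pendant '[[0,-7,-11,0],[30,0,0,0],[40,0,0,0],[20,0,0,0],[0,0,0,0]]'; python3 to.py .517 .275 .071
```

```text
clock: 7.35
position: [0.5165, 0.2758, 0.1551]
tool_rot: [0.359, 1.568, -2.678]
force: [-0.1, -0.4, 0.7]
grip_width: 0.0855
t 7.35 pos [0.5165 0.2758 0.1551] box [0.0838 0.2667] jaw -84.00 xaxis [-0.002 -0.001 -1.   ] F [-0.1 -0.4  0.7] grip 0.0855 q [-0.37  0.57 -0.32  1.76  0.23  0.85 -2.26]
target world [0.517 0.275 0.071]
shift now-axes mm [84.1  0.8 -0.6]
```

```bash
python3 - <<'E'
from h import *
f=grab_frame("wrist"); crop(f,0,560,0,420,1,"w4.png")
E
python3 -m pendant '[[30,0,0,0],[30,0,0,0],[24,0,0,0],[0,0,0,0]]'; python3 -m pendant '[[0,0,0,0],[0,0,0,0],[0,0,0,0],[0,0,0,0],[0,0,0,0],[0,0,0,0]]' -0.3 20; python3 to.py
```

```text
clock: 7.9
position: [0.5166, 0.276, 0.0722]
tool_rot: [0.458, 1.57, -2.579]
force: [-0.1, 0.2, 0.3]
grip_width: 0.0855
clock: 8.65
position: [0.5171, 0.2763, 0.0733]
tool_rot: [-2.759, 1.569, 0.487]
force: [-0.3, -0.0, 8.3]
grip_width: 0.0373
t 8.65 pos [0.5171 0.2763 0.0733] box [0.0845 0.2671] jaw -84.00 xaxis [ 0.001  0.001 -1.   ] F [-0.3 -0.   8.3] grip 0.0373 q [-0.39  0.68 -0.28  1.81  0.28  0.69 -2.3 ]
```

View pics/w4.png

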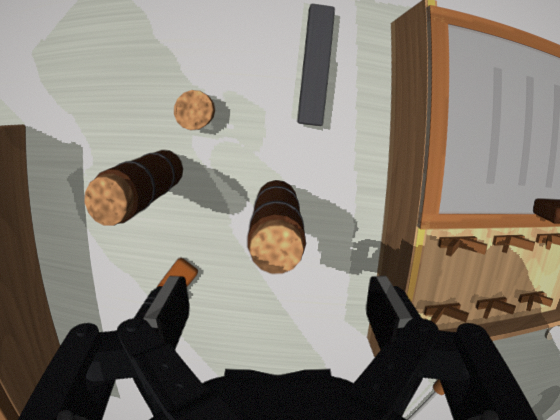

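The tube is gripped at a width of 37 mm. Now I lay it over towards the robot along an arc about its foot edge, in small steps.

```bash
python3 -m pendant '[[0,0,6,0],[0,0,6,0],[0,0,6,0],[0,0,6,0]]'; python3 - <<'E'
from h import *
g=grab_frame("scene"); crop(g,310,450,200,370,4,"s3.png")
E
```

```text
clock: 9.15
position: [0.4935, 0.2738, 0.0732]
tool_rot: [-2.729, 1.568, 0.517]
force: [2.9, 1.0, 3.0]
grip_width: 0.037
```

View pics/s3.png

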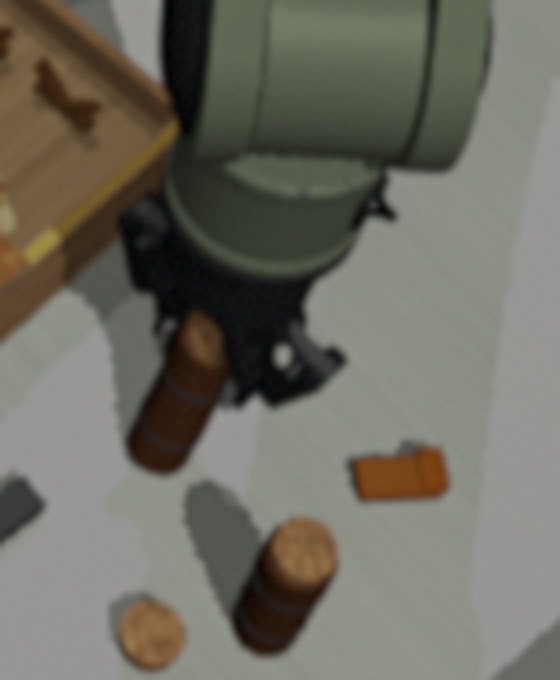

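The foot has stayed put at (349,314) in the scene view and the tube tilts with about 3 N. Carrying on.

```bash
python3 -m pendant '[[1,0,8,0],[1,0,8,0],[1.5,0,7.5,0],[3,0,7,0],[3.5,0,7,0],[4,0,7,0],[0,0,0,0]]'; python3 - <<'E'
from h import *
g=grab_frame("scene"); crop(g,310,450,200,370,4,"s4.png")
E
```

```text
clock: 10.07
position: [0.4475, 0.2687, 0.058]
tool_rot: [0.443, 1.569, -2.593]
force: [-1.7, 0.9, 3.0]
grip_width: 0.0374
```

View pics/s4.png

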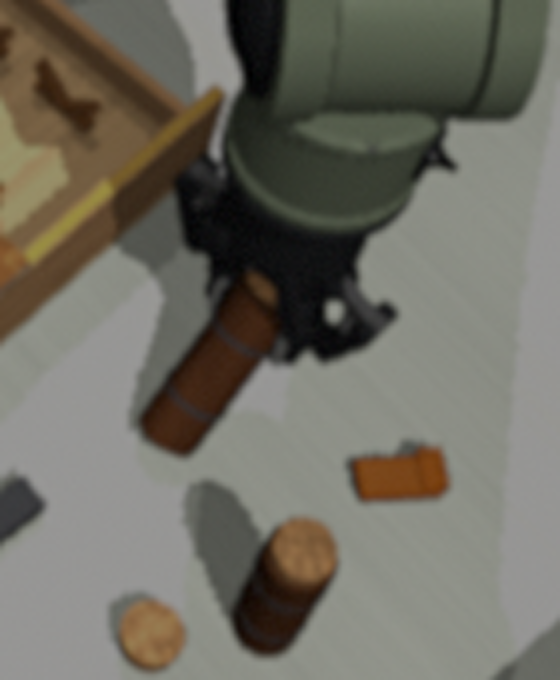

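```bash
python3 -m pendant '[[5,0,6,0],[5,0,6,0],[5.5,0,6,0],[6.5,0,5,0],[6.5,0,4.5,0],[7,0,4,0],[7,0,3,0],[0,0,0,0]]'; python3 - <<'E'
from h import *
g=grab_frame("scene"); crop(g,310,450,200,370,4,"s5.png")
E
```

```text
clock: 11.12
position: [0.4138, 0.265, 0.0152]
tool_rot: [0.655, 1.57, -2.381]
force: [-0.9, -0.3, 1.7]
grip_width: 0.0376
```

View pics/s5.png

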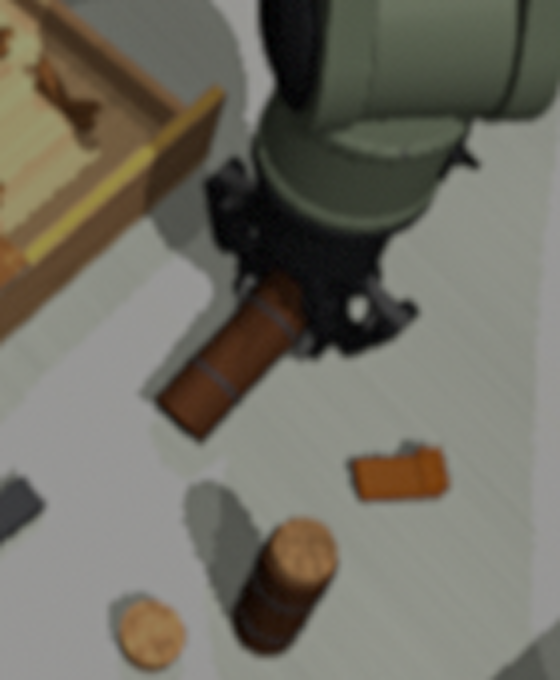

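```bash
python3 -m pendant '[[4,0,2,0],[4,0,1,0],[0,0,0,0]]'; python3 -m pendant '[[3,0,0,0],[0,0,0,0]]'; python3 - <<'E'
from h import *
g=grab_frame("scene"); crop(g,310,450,200,370,4,"s6.png")
E
```

```text
clock: 11.55
position: [0.4111, 0.2648, 0.0076]
tool_rot: [0.659, 1.571, -2.378]
force: [-0.6, 0.2, 1.5]
grip_width: 0.0371
clock: 11.8
position: [0.4112, 0.2649, 0.0047]
tool_rot: [2.909, 1.571, -0.128]
force: [-0.8, -0.0, 1.5]
grip_width: 0.0374
```

View pics/s6.png

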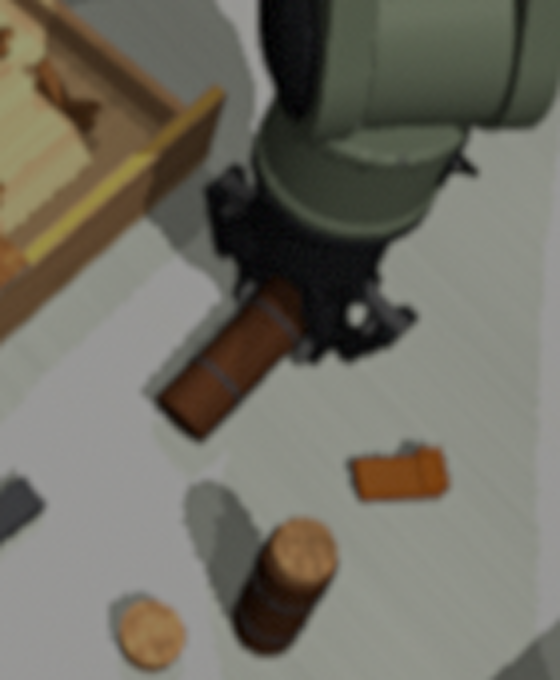

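The tube is lying nearly flat. I'll let go of it caged between the pads, and locate its foot end.

```bash
python3 -m pendant '[[0,0,0,0],[0,0,0,0],[0,0,0,0]]' 0.3; python3 - <<'E'
from h import *
exec(open('to.py').read().split("s=bot")[0].split("from h import *")[1])
g=grab_frame("scene"); crop(g,310,450,200,370,4,"s7.png")
w=grab_frame("wrist"); crop(w,0,560,0,420,1,"w7.png")
print((RB.T@(onz(g,310+183/4,200+417/4,.019)[:2]-O)).round(4))
E
python3 to.py
```

```text
clock: 12.22
position: [0.4112, 0.2648, 0.0048]
tool_rot: [0.614, 1.571, -2.423]
force: [-0.2, 0.3, 0.1]
grip_width: 0.0557
[0.0648 0.2695]
t 12.32 pos [0.4111 0.2649 0.0048] box [-0.0221  0.2668] jaw -84.00 xaxis [-0. -0. -1.] F [ 1.2  0.2 -1.1] grip 0.0555 q [-0.56  0.7  -0.18  2.08  0.32  0.39 -2.46]
```

View pics/s7.png

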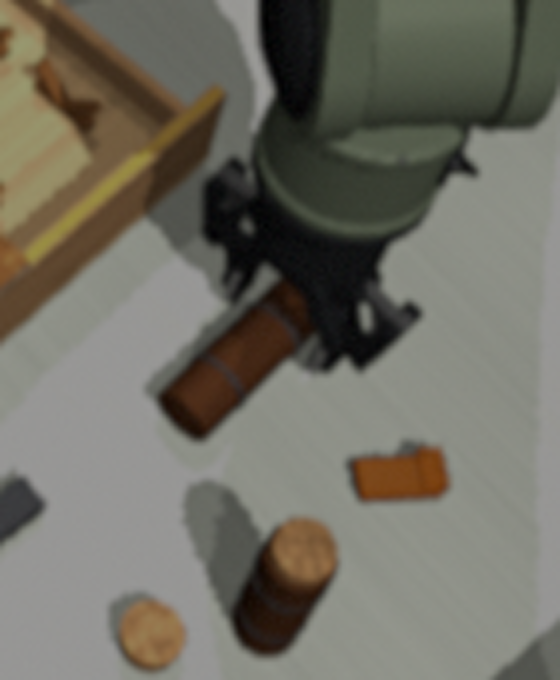

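View pics/w7.png

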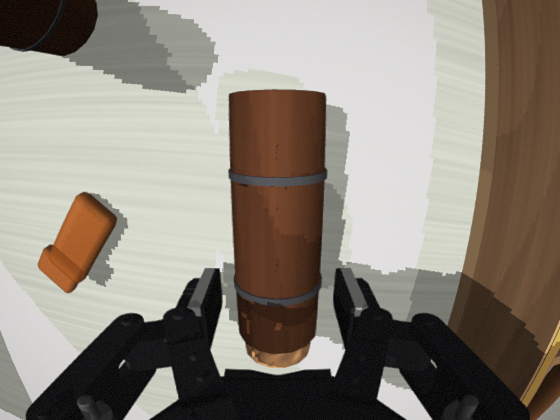

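The tube lies flat between the pads, with its foot end at the top of the wrist view (277,92). I'll slide along to its middle and grip it firmly.

```bash
python3 -m pendant '[[0,0,-13,0],[0,0,-14,0],[0,0,0,0],[0,0,0,0]]'; python3 -m pendant '[[0,0,0,0],[0,0,0,0],[0,0,0,0],[0,0,0,0]]' -0.3 60; python3 to.py b 0 .074 .125; python3 - <<'E'
from h import *
exec(open('to.py').read().split("s=bot")[0].split("from h import *")[1])
w=grab_frame("wrist"); crop(w,0,560,0,420,1,"w8.png")
E
```

```text
clock: 12.82
position: [0.4379, 0.2675, 0.0047]
tool_rot: [0.198, 1.57, -2.839]
force: [0.1, 0.8, 0.4]
grip_width: 0.0558
clock: 13.32
position: [0.4377, 0.2677, 0.0051]
tool_rot: [0.937, 1.571, -2.1]
force: [-2.3, -1.2, 8.2]
grip_width: 0.0362
t 13.32 pos [0.4377 0.2677 0.0051] box [0.0046 0.2669] jaw -83.98 xaxis [-0. -0. -1.] F [-2.3 -1.2  8.2] grip 0.0362 q [-0.52  0.72 -0.2   2.02  0.31  0.43 -2.42]
target world [0.4533 0.0754 0.125 ]
shift now-axes mm [-119.9  192.9    4.6]
```

View pics/w8.png

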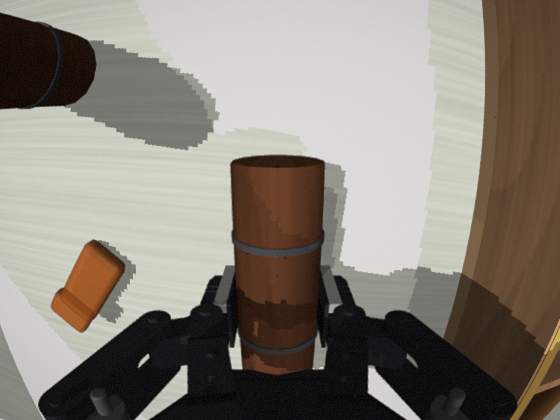

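Gripped at 36 mm. I'll lift it and carry it over the right-hand cradle (cradle2), then look.

```bash
python3 -m pendant '[[-30,0,0,0],[-45,0,0,0],[-45,0,0,0],[0,40,0,0],[0,50,0,0],[0,55,0,0],[0,55,0,0],[0,55,2,0],[0,50,2,0],[0,36,0,0],[0,0,0,0]]'; python3 to.py b 0 -.074 .125; python3 - <<'E'
from h import *
w=grab_frame("wrist"); crop(w,0,560,0,420,1,"w9.png")
E
```

```text
clock: 14.75
position: [0.4693, -0.0744, 0.1247]
tool_rot: [1.045, 1.57, -1.996]
force: [-0.6, 0.2, -1.3]
grip_width: 0.0364
t 14.75 pos [ 0.4693 -0.0744  0.1247] box [ 0.0002 -0.0766] jaw -84.23 xaxis [-0.    -0.001 -1.   ] F [-0.6  0.2 -1.3] grip 0.0364 q [ 0.25  0.46 -0.27  2.07  0.2   0.64 -1.64]
target world [ 0.4689 -0.0718  0.125 ]
shift now-axes mm [-0.3 -2.6  0.2]
```

View pics/w9.png

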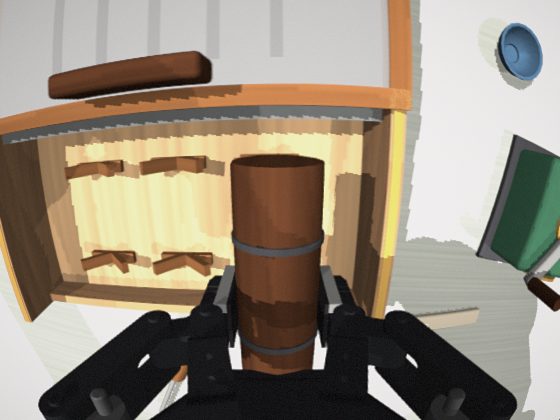

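```bash
python3 - <<'E'
from h import *
exec(open('to.py').read().split("s=bot")[0].split("from h import *")[1])
w=grab_frame("wrist"); crop(w,50,220,140,290,4.5,"w10.png")
for u,v in ((142,165),(206,158),(155,258),(212,255),(67,168),(122,165),(82,259),(134,253)):
    print((RB.T@(onz(w,u,v,.039,True)[:2]-O)).round(4))
print("foot",(RB.T@(onz(w,278,157,.158,True)[:2]-O)).round(4))
E
```

```text
[0.0486 0.0256]
[ 0.0519 -0.0247]
[-0.0274  0.024 ]
[-0.0237 -0.0246]
[0.0502 0.0971]
[0.0494 0.0429]
[-0.0314  0.0981]
[-0.0235  0.0426]
foot [ 0.0671 -0.0759]
```

View pics/w10.png

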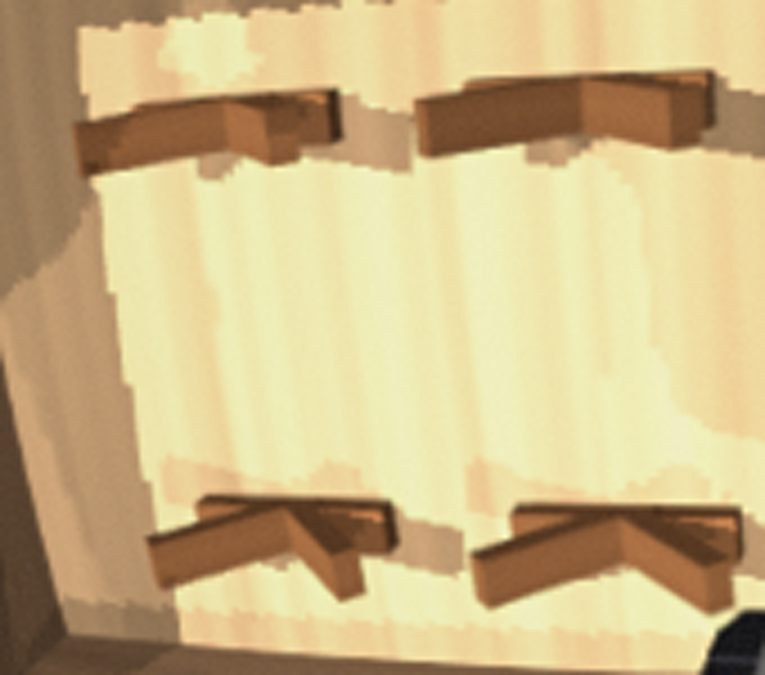

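Sideways the cradles agree: cradle1's centre measures 0.000. Along x the wrist view reads about 10 mm farther out than the box frame, so I'll check against the other cameras before lowering.

```bash
python3 - <<'E'
from h import *
g=grab_frame("scene"); crop(g,225,375,140,260,5,"s11.png")
f=grab_frame("top"); crop(f,220,370,180,280,5,"t11.png")
E
```

```text
(no output)
```

View pics/s11.png

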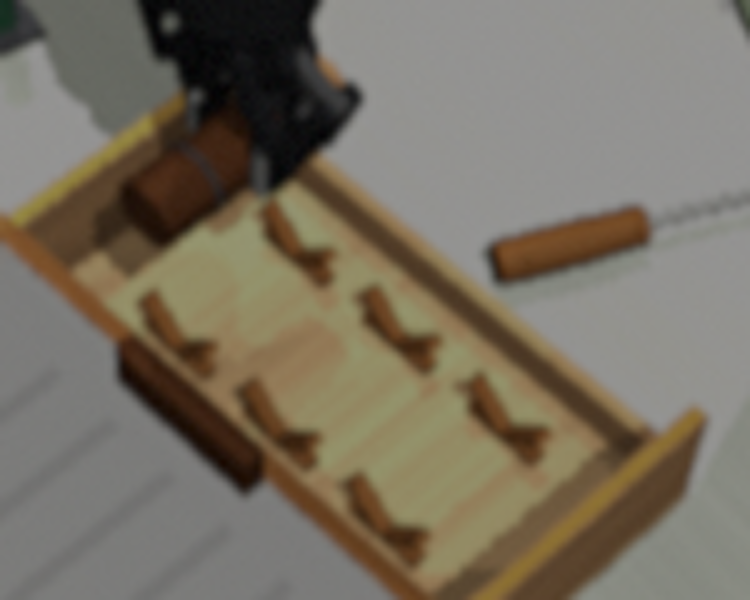

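View pics/t11.png

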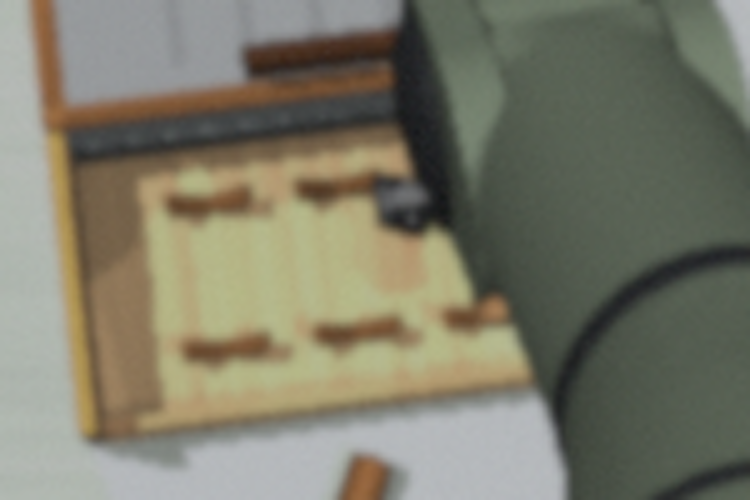

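```bash
python3 - <<'E'
from h import *
exec(open('to.py').read().split("s=bot")[0].split("from h import *")[1])
f=grab_frame("top"); g=grab_frame("scene")
T=lambda x,y:(220+(x+.5)/5-.5,180+(y+.5)/5-.5); S=lambda x,y:(225+(x+.5)/5-.5,140+(y+.5)/5-.5)
b=lambda X:(RB.T@(X[:2]-O)).round(4)
for nm,t,s in (("c0far",(210,200),(387,520)),("c0near",(227,347),(508,420)),("c1far",(340,186),(280,422)),("c1near",(358,328),(400,328))):
    X,e=tri([ray(f,*T(*t)),ray(g,*S(*s))])
    print(nm,"top",b(onz(f,*T(*t),.03)),"scene",b(onz(g,*S(*s),.03)),"tri",b(X),X[2].round(4),np.round(e,4))
E
```

```text
c0far top [0.0428 0.0742] scene [0.0464 0.0789] tri [0.0435 0.0752] 0.0225 [0.0011 0.0011]
c0near top [-0.0416  0.0749] scene [-0.0375  0.0796] tri [-0.0413  0.0758] 0.022 [0.001 0.001]
c1far top [ 0.0414 -0.0002] scene [0.0454 0.0037] tri [ 0.0424 -0.0001] 0.0226 [0.0006 0.0006]
c1near top [-0.0404  0.0003] scene [-0.0376  0.0046] tri [-0.0403  0.0009] 0.0239 [0.0011 0.0011]
```

The top and scene cameras together put the cradle blocks at ±0.042 and y = 0.000 and 0.075, as expected, so only the wrist view is biased. Lowering into cradle2.

```bash
python3 -m pendant '[[20,-2.5,0,0],[25,0,0,0],[25,0,0,0],[15,0,0,0],[0,0,0,0]]'; python3 to.py b 0 -.074 .031; python3 -m pendant '[[3,0,0,0],[2,0,0,0],[0,0,0,0]]'; python3 to.py b 0 -.074 .031
```

```text
clock: 15.68
position: [0.469, -0.0689, 0.0392]
tool_rot: [-0.212, 1.569, 3.035]
force: [-0.1, -0.7, -1.4]
grip_width: 0.0362
t 15.68 pos [ 0.469  -0.0689  0.0392] box [ 0.0004 -0.0711] jaw -83.95 xaxis [-0.002  0.    -1.   ] F [-0.1 -0.7 -1.4] grip 0.0362 q [ 0.18  0.62 -0.21  2.11  0.28  0.44 -1.71]
target world [ 0.4689 -0.0718  0.031 ]
shift now-axes mm [8.2 2.9 0.4]
clock: 16.05
position: [0.4696, -0.0694, 0.0351]
tool_rot: [2.957, 1.57, -0.08]
force: [0.1, -0.2, -1.4]
grip_width: 0.0365
t 16.05 pos [ 0.4696 -0.0694  0.0351] box [ 0.001  -0.0717] jaw -84.01 xaxis [ 0. -0. -1.] F [ 0.1 -0.2 -1.4] grip 0.0365 q [ 0.18  0.62 -0.2   2.12  0.29  0.43 -1.72]
target world [ 0.4689 -0.0718  0.031 ]
shift now-axes mm [4.1 2.3 1. ]
```

```bash
python3 -m pendant '[[1.5,2,0,0],[1,0,0,0],[1,0,0,0],[0,0,0,0]]'; python3 to.py b 0 -.074 .031
```

```text
clock: 16.55
position: [0.47, -0.0706, 0.0323]
tool_rot: [-2.821, 1.57, 0.426]
force: [-6.0, 8.4, 28.3]
grip_width: 0.0362
t 16.55 pos [ 0.47   -0.0706  0.0323] box [ 0.0012 -0.0729] jaw -83.96 xaxis [ 0.001  0.    -1.   ] F [-6.   8.4 28.3] grip 0.0362 q [ 0.18  0.63 -0.2   2.12  0.29  0.42 -1.72]
target world [ 0.4689 -0.0718  0.031 ]
shift now-axes mm [1.3 1.1 1.2]
```

Seated, with contact felt at TCP height 32 mm against 31 mm expected. I'll relax and release part-way.

```bash
python3 -m pendant '[[-1,0,0,0],[0,0,0,0]]'; python3 -m pendant '[[0,0,0,0],[0,0,0,0],[0,0,0,0]]' 0.3 20;  python3 -m pendant '[[-20,0,0,0],[-40,0,0,0],[-50,0,0,0],[-50,0,0,0],[0,-50,0,0],[0,-50,0,0],[0,-50,0,0],[0,0,0,0]]'; python3 to.py; python3 - <<'E'
from h import *
w=grab_frame("wrist"); crop(w,0,560,0,420,1,"w12.png")
g=grab_frame("scene"); crop(g,180,440,130,370,3,"s12.png")
E
```

```text
clock: 16.8
position: [0.47, -0.0707, 0.0327]
tool_rot: [-2.54, 1.57, 0.707]
force: [-2.4, 7.1, 9.5]
grip_width: 0.0363
clock: 17.18
position: [0.4696, -0.0715, 0.0323]
tool_rot: [0.554, 1.571, -2.483]
force: [0.4, 0.2, -0.3]
grip_width: 0.0552
clock: 18.18
position: [0.4535, 0.0812, 0.1925]
tool_rot: [-1.939, 1.57, 1.313]
force: [0.2, -0.6, 0.2]
grip_width: 0.0555
t 18.18 pos [0.4535 0.0812 0.1925] box [0.0007 0.0798] jaw -83.70 xaxis [ 0.     0.001 -1.   ] F [ 0.2 -0.6  0.2] grip 0.0555 q [ 0.    0.34 -0.38  2.04  0.17  0.79 -1.94]
```

View pics/s12.png

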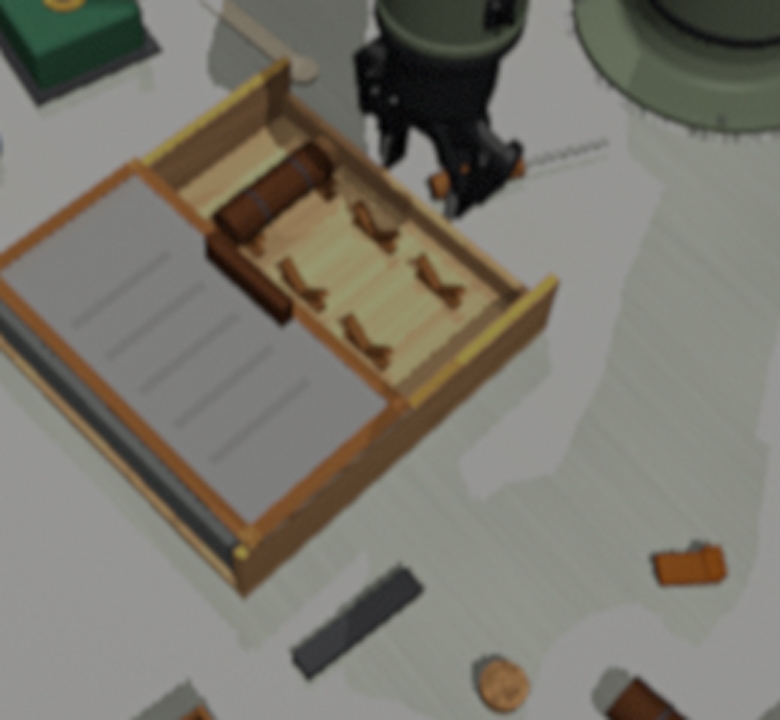

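View pics/w12.png

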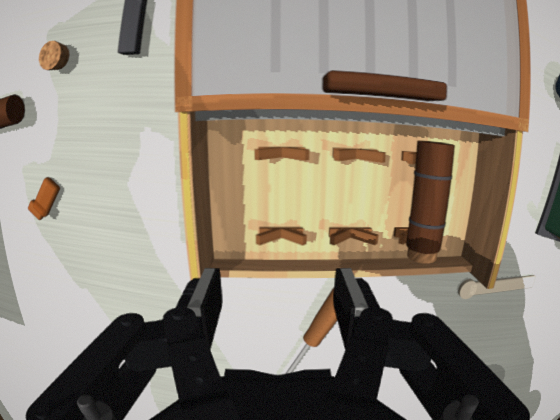

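The first tube lies well in cradle2. The second tube has been knocked over or moved, near scene crop (645,705). Here are the full views.

```bash
python3 - <<'E'
from h import *
g=grab_frame("scene"); crop(g,330,470,290,400,5,"s13.png")
f=grab_frame("top"); crop(f,90,240,140,280,5,"t13.png")
E
```

```text
(no output)
```

View pics/s13.png

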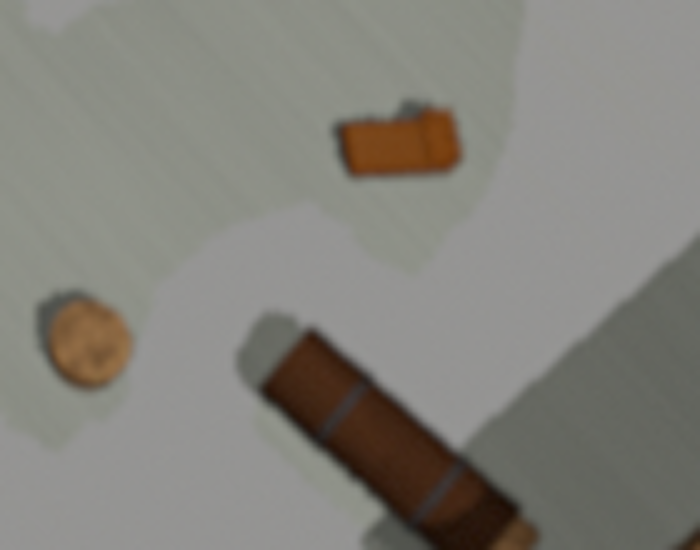

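View pics/t13.png

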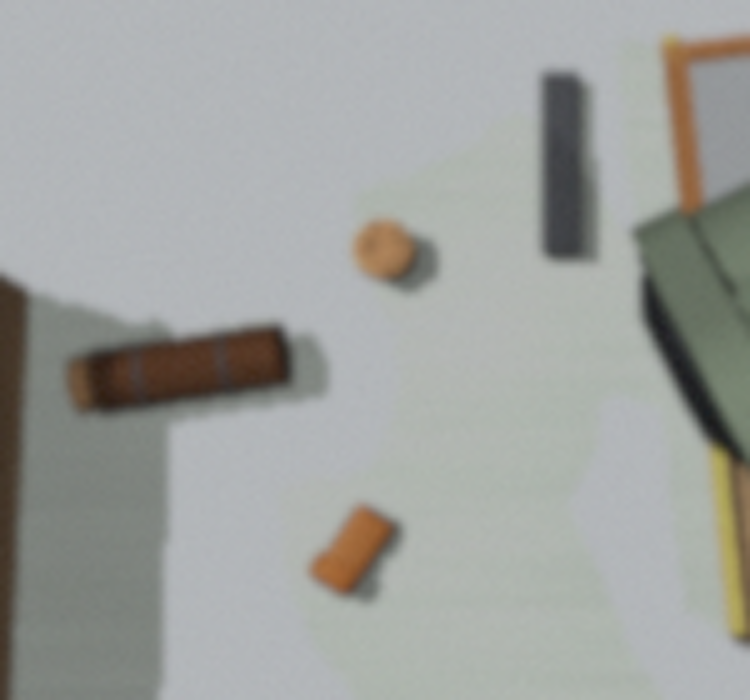

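The other tube has been knocked flat and lies near the chest. In the top crop its foot is at (287,355) and its cap end at (72,385). Measuring it:

```bash
cat > m2.py <<'E'
from h import *
f=grab_frame("top"); 
hsv=cv2.cvtColor(f["img"],cv2.COLOR_RGB2HSV)
m=cv2.inRange(hsv,(0,70,20),(25,255,190)); z=np.zeros_like(m); z[195:235,100:160]=1; m*=z
n,l,st,c=cv2.connectedComponentsWithStats(m); i=1+np.argmax(st[1:,4]); print(st[i],c[i])
p=cv2.findNonZero((l==i).astype(np.uint8)); r=cv2.minAreaRect(p); bx=cv2.boxPoints(r); print(r)
P=[onz(f,*q,.022)[:2] for q in bx]; print(np.round(P,4)); 
P=np.array(P); C=P.mean(0); a,b=P[1]-P[0],P[2]-P[1]
L,Wd=(a,b) if np.linalg.norm(a)>np.linalg.norm(b) else (b,a)
print("centre",C.round(4),"len",np.linalg.norm(L).round(4),"wid",np.linalg.norm(Wd).round(4),"axis deg",np.degrees(np.arctan2(L[1],L[0])))
E
python3 m2.py
```

```text
[104 206  43  16 433] [125.18706697 213.50808314]
((124.99998474121094, 213.49998474121094), (10.60660171508789, 42.850677490234375), 81.8698959350586)
[[0.5314 0.533 ]
 [0.5465 0.4126]
 [0.5158 0.4075]
 [0.5009 0.5274]]
centre [0.5236 0.4701] len 0.1213 wid 0.0311 axis deg -82.88016423865673
```

```bash
python3 to.py .523 .469 .19 7.1
```

```text
t 18.43 pos [0.454  0.0768 0.1922] box [0.0008 0.0753] jaw -84.09 xaxis [-0. -0. -1.] F [-0.3  0.3 -0.6] grip 0.0554 q [ 0.01  0.34 -0.37  2.04  0.17  0.79 -1.93]
target world [0.523 0.469 0.19 ]
shift now-axes mm [   2.1 -383.  -109. ]
turn tool-x deg -91.2 ; shift after turn [   2.2  116.9 -380.7]
turn tool-x deg 88.8 ; shift after turn [   2.3 -116.9  380.7]
```

```bash
python3 -m pendant '[[0,0,0,-10.1],[0,0,0,-10.1],[0,0,0,-10.1],[0,0,0,-10.1],[0,0,0,-10.1],[0,0,0,-10.1],[0,0,0,-10.1],[0,0,0,-10.1],[0,0,0,-10.4]]' 1; python3 -m pendant '[[0,13,-35,0],[0,13,-42,0],[0,13,-45,0],[0,13,-45,0],[0,13,-45,0],[0,13,-45,0],[0,13,-45,0],[0,13,-45,0],[0,13,-34,0],[0,0,0,0]]'; python3 to.py .523 .469 .19 7.1; python3 - <<'E'
from h import *
w=grab_frame("wrist"); crop(w,0,560,0,420,1,"w14.png")
E
```

```text
clock: 19.55
position: [0.4541, 0.0768, 0.1923]
tool_rot: [-0.321, 1.571, -1.762]
force: [0.2, -1.0, -0.9]
grip_width: 0.0854
clock: 20.8
position: [0.5221, 0.472, 0.1913]
tool_rot: [-2.064, 1.569, 2.775]
force: [0.4, -0.4, -0.4]
grip_width: 0.0851
t 20.80 pos [0.5221 0.472  0.1913] box [0.11   0.4612] jaw 7.26 xaxis [-0.001  0.    -1.   ] F [ 0.4 -0.4 -0.4] grip 0.0851 q [-0.44  0.76 -0.66  1.38  0.48  1.16 -1.03]
target world [0.523 0.469 0.19 ]
shift now-axes mm [1.3 0.5 3.1]
turn tool-x deg 0.2 ; shift after turn [1.3 0.5 3.1]
turn tool-x deg -179.8 ; shift after turn [ 1.3 -0.5 -3.1]
```

View pics/w14.png

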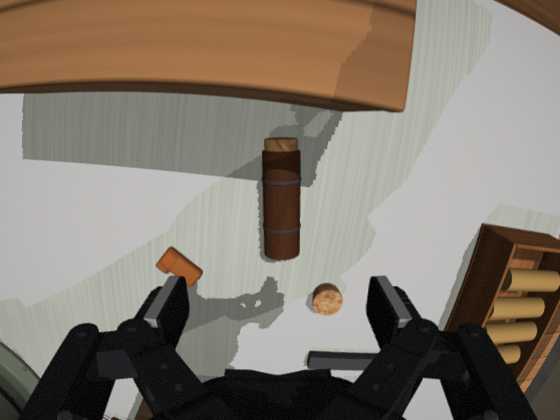

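```bash
python3 - <<'E'
from h import *
w=grab_frame("wrist")
for u,v in ((281,138),(282,258),(264,215),(300,215)): print(onz(w,u,v,.019,True).round(4))
g=grab_frame("scene"); crop(g,330,470,290,420,5,"s14.png")
E
python3 m2.py
```

```text
[0.52   0.5272 0.019 ]
[0.5372 0.4026 0.019 ]
[0.5128 0.448  0.019 ]
[0.5491 0.4526 0.019 ]Traceback (most recent call last):
  File "m2.py", line 5, in <module>
    n,l,st,c=cv2.connectedComponentsWithStats(m); i=1+np.argmax(st[1:,4]); print(st[i],c[i])
                                                      ~~~~~~~~~^^^^^^^^^^
    return _wrapfunc(a, 'argmax', axis=axis, out=out, **kwds)
    return bound(*args, **kwds)
ValueError: attempt to get argmax of an empty sequence
```

View pics/s14.png

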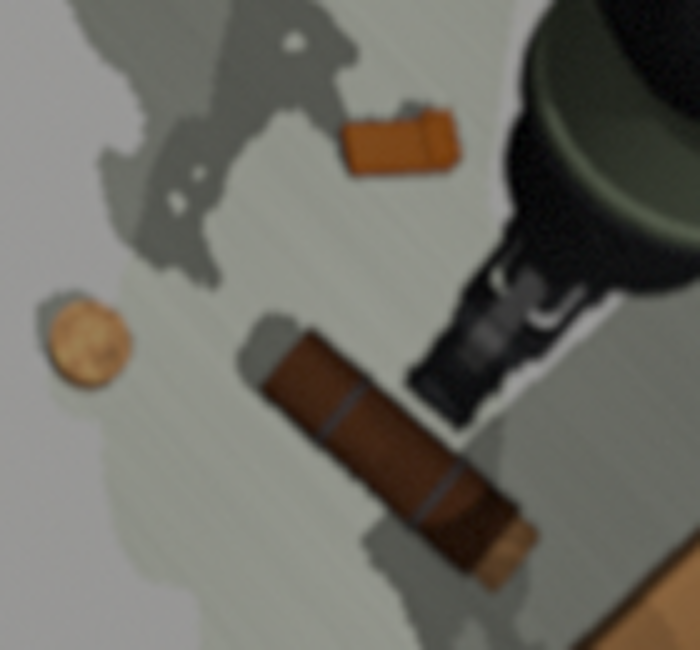

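```bash
python3 - <<'E'
from h import *
f=grab_frame("top"); g=grab_frame("scene")
S=lambda x,y:(330+(x+.5)/5-.5,290+(y+.5)/5-.5); T=lambda x,y:(90+(x+.5)/5-.5,140+(y+.5)/5-.5)
for t,s in (((287,355),(287,357)),((72,385),(512,565)),((180,370),(399,461))):
    X,e=tri([ray(f,*T(*t)),ray(g,*S(*s))]); print("top",onz(f,*T(*t),.022).round(4),"scene",onz(g,*S(*s),.022).round(4),"tri",X.round(4),np.round(e,4))
E
```

```text
top [0.5306 0.4078 0.022 ] scene [0.533  0.4129 0.022 ] tri [0.5312 0.4109 0.015 ] [0.0015 0.0015]
top [0.5159 0.5296 0.022 ] scene [0.52   0.5296 0.022 ] tri [0.5174 0.5305 0.0168] [0.001 0.001]
top [0.5233 0.4685 0.022 ] scene [0.5265 0.4724 0.022 ] tri [0.5242 0.4714 0.0148] [0.0007 0.0007]
```

All three agree: centre (0.5245, 0.470), axis about 97°. Going down on it.

```bash
python3 -m pendant '[[30,2,2,0],[45,0,0,0],[45,0,0,0],[35,0,0,0],[15,0,0,0],[0,0,0,0]]'; python3 to.py .5245 .470 .005
```

```text
clock: 21.85
position: [0.5245, 0.4684, 0.0223]
tool_rot: [-0.993, 1.57, -2.438]
force: [0.7, -0.2, 0.9]
grip_width: 0.0855
t 21.85 pos [0.5245 0.4684 0.0223] box [0.112  0.4574] jaw 7.19 xaxis [-0. -0. -1.] F [ 0.7 -0.2  0.9] grip 0.0855 q [-0.48  0.95 -0.58  1.47  0.6   0.9  -1.12]
target world [0.5245 0.47   0.005 ]
shift now-axes mm [17.3  0.2 -1.6]
```

```bash
python3 -m pendant '[[10,0,-1.5,0],[7,0,0,0],[0,0,0,0]]'; python3 -m pendant '[[0,0,0,0],[0,0,0,0],[0,0,0,0],[0,0,0,0],[0,0,0,0]]' -0.3 60; python3 to.py; python3 - <<'E'
from h import *
w=grab_frame("wrist"); crop(w,0,560,0,420,1,"w15.png")
E
```

```text
clock: 22.22
position: [0.5242, 0.4701, 0.0051]
tool_rot: [-0.778, 1.57, -2.223]
force: [-0.2, 0.1, 0.8]
grip_width: 0.0857
clock: 22.85
position: [0.5245, 0.4703, 0.0059]
tool_rot: [1.914, 1.57, 0.469]
force: [-1.7, -2.0, 5.4]
grip_width: 0.0363
t 22.85 pos [0.5245 0.4703 0.0059] box [0.1122 0.4593] jaw 7.20 xaxis [ 0.  0. -1.] F [-1.7 -2.   5.4] grip 0.0363 q [-0.48  0.97 -0.57  1.47  0.62  0.88 -1.13]
```

View pics/w15.png

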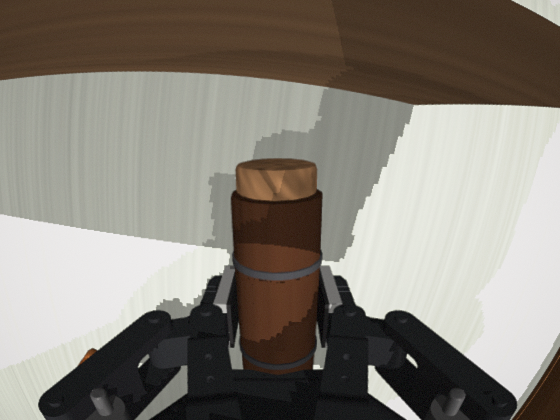

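The grip is good at 36 mm. Lift, carry over the box, and turn back in line with the cradles.

```bash
python3 -m pendant '[[-30,0,0,0],[-50,0,0,0],[-50,0,0,0],[0,-13,35,0],[0,-14,45,0],[0,-14,45,0],[0,-14,48,0],[0,-14,48,0],[0,-14,48,0],[0,-14,48,0],[0,-14,40,0],[0,-9,26,0]]';  python3 -m pendant '[[0,0,0,10.2],[0,0,0,10.2],[0,0,0,10.2],[0,0,0,10.2],[0,0,0,10.2],[0,0,0,10.2],[0,0,0,10.2],[0,0,0,10.2],[0,0,0,9.6],[0,0,0,0]]'; python3 to.py b 0 .0745 .034 -84; python3 - <<'E'
from h import *
w=grab_frame("wrist"); crop(w,0,560,0,420,1,"w16.png")
E
```

```text
clock: 24.4
position: [0.4528, 0.0731, 0.1354]
tool_rot: [-0.005, 1.57, -1.452]
force: [0.4, -0.4, -0.8]
grip_width: 0.036
clock: 25.65
position: [0.4533, 0.0754, 0.1355]
tool_rot: [2.611, 1.57, -0.424]
force: [0.1, -1.0, -1.3]
grip_width: 0.0363
t 25.65 pos [0.4533 0.0754 0.1355] box [-0.     0.074] jaw -83.92 xaxis [ 0. -0. -1.] F [ 0.1 -1.  -1.3] grip 0.0363 q [-0.05  0.42 -0.3   2.1   0.2   0.65 -1.96]
target world [0.4533 0.0759 0.034 ]
shift now-axes mm [101.5  -0.5  -0. ]
turn tool-x deg 0.1 ; shift after turn [101.5  -0.5  -0. ]
turn tool-x deg -179.9 ; shift after turn [1.015e+02 4.000e-01 1.000e-01]
```

View pics/w16.png

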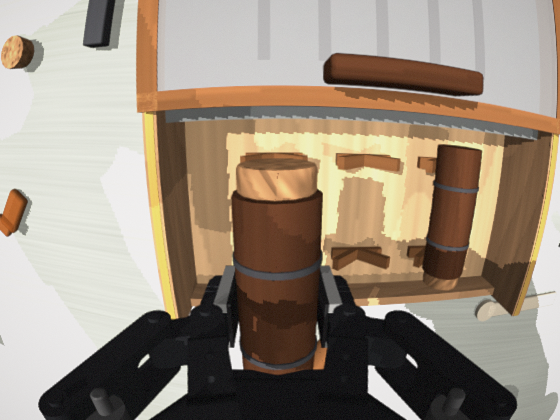

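Aligned over cradle0; the first tube still lies in cradle2 (455,215). Lowering.

```bash
python3 -m pendant '[[30,-0.5,0,0],[30,0,0,0],[25,0,0,0],[12,0,0,0],[3,0,0,0],[0,0,0,0]]'; python3 to.py b 0 .0745 .032; python3 -m pendant '[[1,0,0,0],[1,0,0,0],[0,0,0,0]]'; python3 to.py b 0 .0745 .032
```

```text
clock: 26.45
position: [0.4535, 0.0758, 0.0358]
tool_rot: [-2.923, 1.57, 0.324]
force: [0.1, -0.2, -1.3]
grip_width: 0.0361
t 26.45 pos [0.4535 0.0758 0.0358] box [0.0002 0.0744] jaw -83.95 xaxis [ 0.001  0.    -1.   ] F [ 0.1 -0.2 -1.3] grip 0.0361 q [-0.13  0.61 -0.21  2.15  0.31  0.41 -2.06]
target world [0.4533 0.0759 0.032 ]
shift now-axes mm [ 3.8 -0.1  0.2]
clock: 26.82
position: [0.4537, 0.0761, 0.0338]
tool_rot: [-2.811, 1.57, 0.436]
force: [-0.4, 1.6, 5.3]
grip_width: 0.036
t 26.82 pos [0.4537 0.0761 0.0338] box [0.0004 0.0747] jaw -83.98 xaxis [ 0.001  0.001 -1.   ] F [-0.4  1.6  5.3] grip 0.0360 q [-0.13  0.61 -0.21  2.15  0.31  0.4  -2.06]
target world [0.4533 0.0759 0.032 ]
shift now-axes mm [1.8 0.2 0.4]
```

Contact at the expected height. I'll release, lift clear and look.

```bash
python3 -m pendant '[[0.5,0,0,0],[0,0,0,0]]'; python3 -m pendant '[[0,0,0,0],[0,0,0,0],[0,0,0,0]]' 0.3 20;  python3 -m pendant '[[-20,0,0,0],[-40,0,0,0],[-50,0,0,0],[-40,0,0,0],[0,0,0,0]]'; python3 to.py;  python3 - <<'E'
from h import *
w=grab_frame("wrist"); crop(w,0,560,0,420,1,"w17.png")
g=grab_frame("scene"); crop(g,180,380,130,280,4,"s17.png")
E
```

```text
clock: 27.08
position: [0.4537, 0.0763, 0.0335]
tool_rot: [-2.732, 1.569, 0.515]
force: [-2.7, 3.0, 9.9]
grip_width: 0.0358
clock: 27.45
position: [0.4532, 0.0757, 0.0328]
tool_rot: [0.467, 1.571, -2.57]
force: [0.6, -0.5, 0.1]
grip_width: 0.0555
clock: 28.08
position: [0.4545, 0.0758, 0.1853]
tool_rot: [-3.098, 1.566, 0.148]
force: [-0.2, 0.3, 0.1]
grip_width: 0.0551
t 28.07 pos [0.4545 0.0758 0.1853] box [0.0012 0.0743] jaw -84.03 xaxis [ 0.005  0.001 -1.   ] F [-0.2  0.3  0.1] grip 0.0551 q [-0.02  0.34 -0.34  2.06  0.16  0.77 -1.93]
```

View pics/w17.png

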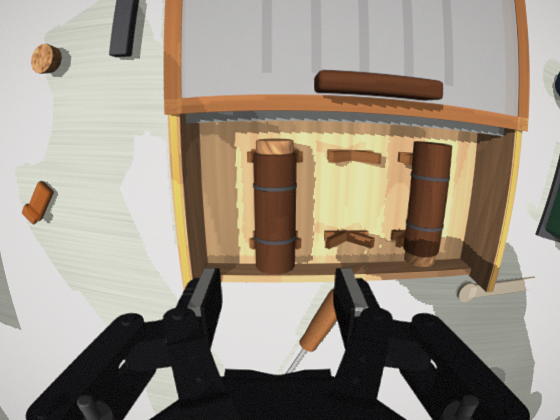

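View pics/s17.png

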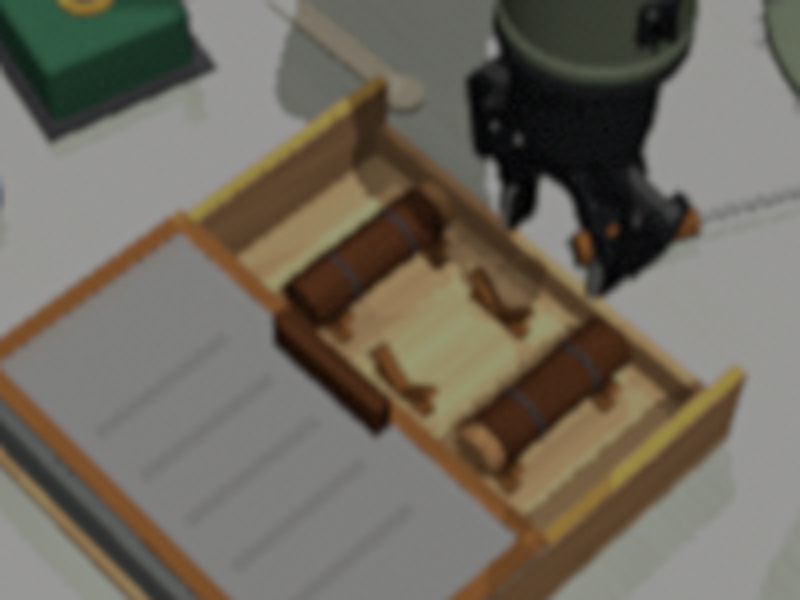

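Both tubes lie in their cradles. I'll check their centring numerically.

```bash
python3 - <<'E'
from h import *
exec(open('to.py').read().split("s=bot")[0].split("from h import *")[1])
w=grab_frame("wrist"); g=grab_frame("scene")
b=lambda X:(RB.T@(X[:2]-O)).round(4)
S=lambda x,y:(180+(x+.5)/4-.5,130+(y+.5)/4-.5)
print("tube0 scene far cap ctr",b(onz(g,*S(482,447),.045)),"near end",b(onz(g,*S(612,348),.055)))
print("tube2 scene far foot ctr",b(onz(g,*S(310,302),.045)),"near", b(onz(g,*S(440,205),.055)))
print("wrist t0 far",b(onz(w,275,141,.0615,True)),"near",b(onz(w,275,272,.045,True)),"t2 far",b(onz(w,433,142,.064,True)),"near",b(onz(w,420,266,.045,True)))
E
```

```text
tube0 scene far cap ctr [0.0521 0.0772] near end [-0.0503  0.0857]
tube2 scene far foot ctr [ 0.0564 -0.0694] near [-0.0498 -0.0631]
wrist t0 far [0.0598 0.0751] near [-0.0658  0.0755] t2 far [ 0.0643 -0.0611] near [-0.0629 -0.0739]
```

Both are centred to within about 4 mm. Now shut the guard: fingers closed, go behind the grip bar and pull it towards the robot.

```bash
python3 -m pendant '[[0,15,-25,0],[0,20,-38,0],[0,20,-38,0],[0,19,-36,0],[0,0,0,0]]' -1; python3 to.py b .136 0 .096; python3 - <<'E'
from h import *
w=grab_frame("wrist"); crop(w,0,560,0,420,1,"w18.png")
E
```

```text
clock: 28.9
position: [0.5983, 0.0152, 0.1808]
tool_rot: [0.006, 1.569, -3.033]
force: [-1.1, 0.7, -1.2]
grip_width: 0.0001
t 28.90 pos [0.5983 0.0152 0.1808] box [ 0.1379 -0.0011] jaw -84.11 xaxis [-0.002 -0.    -1.   ] F [-1.1  0.7 -1.2] grip 0.0001 q [ 0.08  0.55 -0.29  1.71  0.19  0.91 -1.76]
target world [0.5964 0.0161 0.096 ]
shift now-axes mm [84.8 -1.1  1.7]
```

View pics/w18.png

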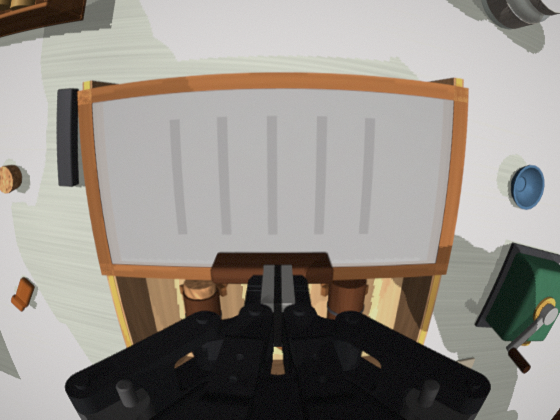

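```bash
python3 -m pendant '[[30,-1,0,0],[30,0,0,0],[15,0,0,0],[9,0,0,0],[0,0,0,0]]'; python3 to.py b .136 0 .096; python3 -m pendant '[[0,0,6,0],[0,0,8,0],[0,0,15,0],[0,0,20,0],[0,0,20,0],[0,0,20,0],[0,0,20,0],[0,0,20,0],[0,0,20,0],[0,0,10,0],[0,0,6,0],[0,0,0,0]]'; python3 to.py b -.045 0 .096
```

```text
clock: 29.58
position: [0.597, 0.0176, 0.0988]
tool_rot: [-0.273, 1.57, 2.973]
force: [-1.2, -0.6, 0.0]
grip_width: 0.0001
t 29.57 pos [0.597  0.0176 0.0988] box [0.1368 0.0015] jaw -83.98 xaxis [-0.  0. -1.] F [-1.2 -0.6  0. ] grip 0.0001 q [ 0.05  0.65 -0.27  1.77  0.24  0.75 -1.8 ]
target world [0.5964 0.0161 0.096 ]
shift now-axes mm [2.8 1.5 0.8]
clock: 31.08
position: [0.433, 0.0002, 0.0989]
tool_rot: [0.758, 1.571, -2.279]
force: [0.3, 0.2, 1.0]
grip_width: -0.0002
t 31.07 pos [4.33e-01 2.00e-04 9.89e-02] box [-0.0281  0.0013] jaw -84.00 xaxis [-0. -0. -1.] F [0.3 0.2 1. ] grip -0.0002 q [ 0.08  0.46 -0.28  2.19  0.24  0.52 -1.84]
target world [ 0.4163 -0.0029  0.096 ]
shift now-axes mm [ 2.9  1.3 16.9]
```

```bash
python3 -m pendant '[[0,0,6,0],[0,0,5,0],[0,0,2,0],[0,0,0,0]]'; python3 -m pendant '[[0,0,2,0],[0,0,0,0]]'; python3 -m pendant '[[0,0,2,0],[0,0,0,0]]'; python3 to.py b -.045 0 .096
```

```text
clock: 31.58
position: [0.4198, -0.0012, 0.0987]
tool_rot: [0.116, 1.57, -2.921]
force: [0.0, 0.8, 0.8]
grip_width: 0.0002
clock: 31.82
position: [0.4198, -0.0012, 0.099]
tool_rot: [-3.015, 1.568, 0.231]
force: [10.0, -0.1, -7.0]
grip_width: -0.0001
clock: 32.08
position: [0.4197, -0.001, 0.0993]
tool_rot: [-3.01, 1.564, 0.236]
force: [21.0, -0.3, -14.3]
grip_width: -0.0001
t 32.08 pos [ 0.4197 -0.001   0.0993] box [-0.0415  0.0015] jaw -83.99 xaxis [ 0.007  0.002 -1.   ] F [ 21.   -0.3 -14.3] grip -0.0001 q [ 0.08  0.44 -0.28  2.23  0.24  0.5  -1.85]
target world [ 0.4163 -0.0029  0.096 ]
shift now-axes mm [3.3 1.5 3.5]
```

The shut stop is felt: 21 N at box x = -0.0415. Together with the opening contact at 0.088, that gives the full 0.165 m of travel. I'll back off, lift, and check the guard and the lever.

```bash
python3 -m pendant '[[0,0,-6,0],[0,0,-6,0],[-30,0,0,0],[-50,0,0,0],[-30,0,0,0],[0,30,0,6.3],[0,45,0,6.3],[0,55,0,0],[0,55,0,0],[0,50,0,0],[0,15,0,0],[0,0,0,0]]'; python3 to.py .448 -.269 .2 264; python3 - <<'E'
from h import *
w=grab_frame("wrist"); crop(w,0,560,0,420,1,"w19.png")
f=grab_frame("top"); crop(f,210,450,120,280,3,"t19.png"); crop(f,360,450,170,250,8,"t19b.png")
g=grab_frame("scene"); crop(g,150,390,90,290,3,"s19.png"); crop(g,160,260,100,170,8,"s19b.png")
E
```

```text
clock: 33.58
position: [0.4106, -0.2492, 0.2085]
tool_rot: [-0.515, 1.57, 2.511]
force: [1.4, 0.7, -0.6]
grip_width: 0.0
t 33.58 pos [ 0.4106 -0.2492  0.2085] box [-0.0765 -0.2443] jaw -96.67 xaxis [-0.001  0.    -1.   ] F [ 1.4  0.7 -0.6] grip 0.0000 q [ 0.56  0.33 -0.18  1.99  0.08  0.83 -1.34]
target world [ 0.448 -0.269  0.2  ]
shift now-axes mm [  8.5  15.4 -39.4]
turn tool-x deg -0.7 ; shift after turn [  8.5  15.8 -39.3]
turn tool-x deg 179.3 ; shift after turn [  8.6 -15.8  39.2]
```

View pics/w19.png

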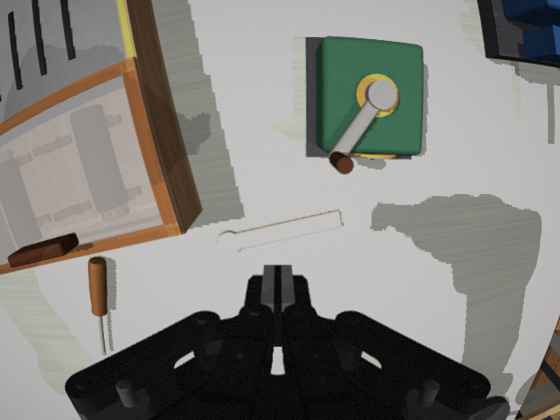

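View pics/t19.png

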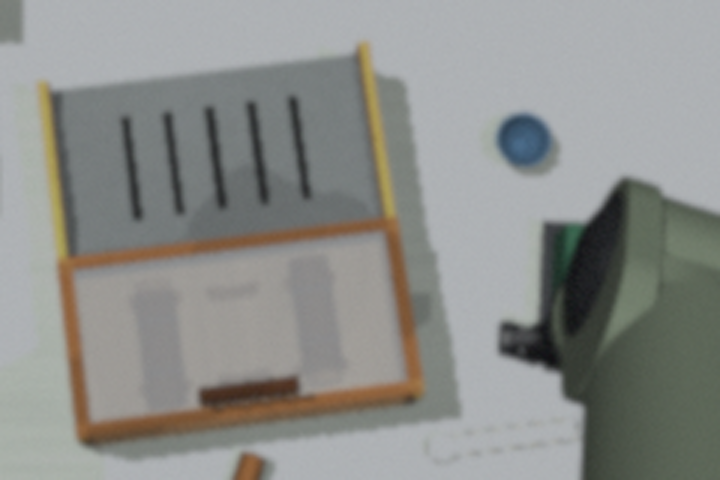

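View pics/s19.png

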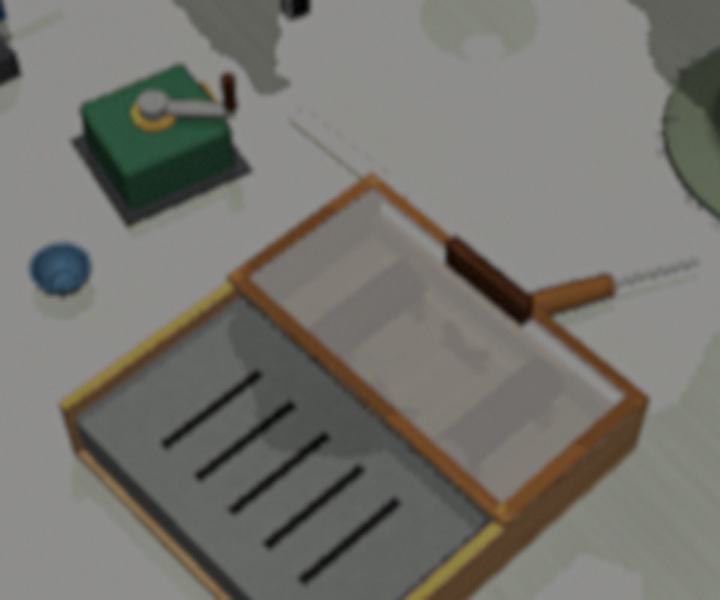

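The guard is fully shut, with both tubes visible beneath it. The lever is at rest, with its post at wrist pixel (343,162). Now I go down behind the post (+y side), fingers closed.

```bash
python3 -m pendant '[[0,8,-20,0],[0,7.5,-19.5,0],[30,0,0,0],[45,0,0,0],[35,0,0,0],[8,0,0,0],[0,0,0,0]]'; python3 to.py .448 -.269 .085; python3 - <<'E'
from h import *
w=grab_frame("wrist"); crop(w,0,560,0,420,1,"w20.png")
g=grab_frame("scene"); crop(g,160,260,70,170,7,"s20.png")
E
```

```text
clock: 34.6
position: [0.4487, -0.2683, 0.0913]
tool_rot: [-1.728, 1.571, 1.299]
force: [0.2, 0.5, 0.9]
grip_width: -0.0001
t 34.60 pos [ 0.4487 -0.2683  0.0913] box [-0.0406 -0.2674] jaw -96.54 xaxis [ 0.  0. -1.] F [0.2 0.5 0.9] grip -0.0001 q [ 0.53  0.57 -0.14  1.98  0.13  0.61 -1.38]
target world [ 0.448 -0.269  0.085]
shift now-axes mm [6.3 0.7 0.7]
```

View pics/w20.png

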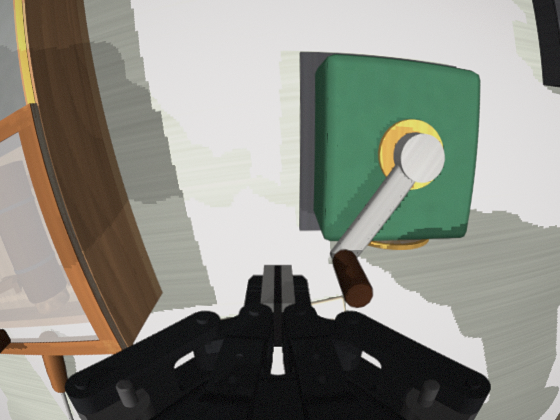

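View pics/s20.png

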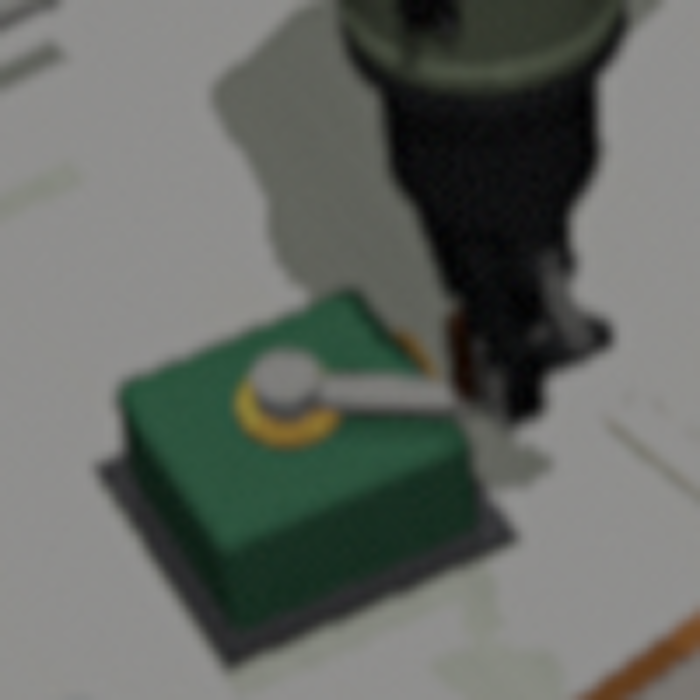

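```bash
python3 -m pendant '[[5,7,0,0],[0,7,0,0],[0,4,2,0],[0,10,5,0],[0,10,4,0],[0,0,0,0]]'; python3 to.py;  python3 - <<'E'
from h import *
w=grab_frame("wrist"); crop(w,200,560,0,420,1.5,"w21.png")
E
```

```text
clock: 35.45
position: [0.4323, -0.3065, 0.0858]
tool_rot: [0.941, 1.571, -2.317]
force: [-1.4, 2.7, 0.1]
grip_width: -0.0002
t 35.45 pos [ 0.4323 -0.3065  0.0858] box [-0.061  -0.3035] jaw -96.69 xaxis [-0. -0. -1.] F [-1.4  2.7  0.1] grip -0.0002 q [ 0.61  0.58 -0.14  1.96  0.14  0.61 -1.31]
```

View pics/w21.png

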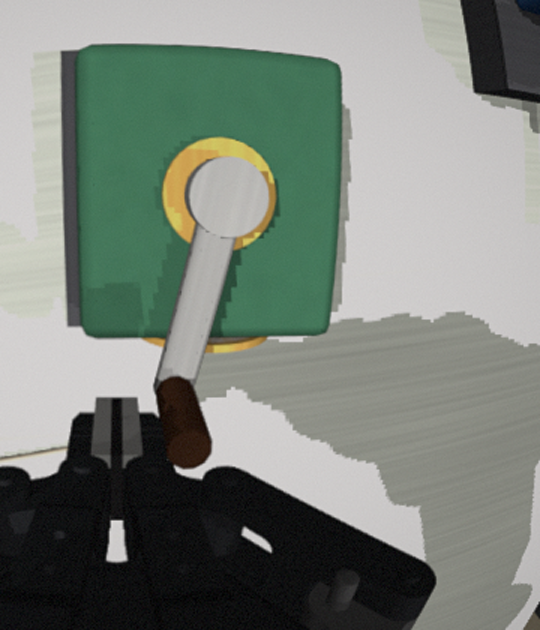

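The lever is following the finger. Continue towards its stop.

```bash
python3 -m pendant '[[0,10,2,0],[0,10,0,0],[0,10,-2,0],[0,9,-3.5,0],[0,8,-5,0],[0,0,0,0]]'; python3 to.py;  python3 - <<'E'
from h import *
w=grab_frame("wrist"); crop(w,200,560,0,420,1.5,"w22.png")
E
```

```text
clock: 36.25
position: [0.4364, -0.3537, 0.0857]
tool_rot: [2.963, 1.57, -0.294]
force: [-1.0, 3.8, 0.8]
grip_width: -0.0002
t 36.25 pos [ 0.4364 -0.3537  0.0857] box [-0.0618 -0.3509] jaw -96.62 xaxis [ 0. -0. -1.] F [-1.   3.8  0.8] grip -0.0002 q [ 0.68  0.62 -0.15  1.88  0.14  0.65 -1.24]
```

View pics/w22.png

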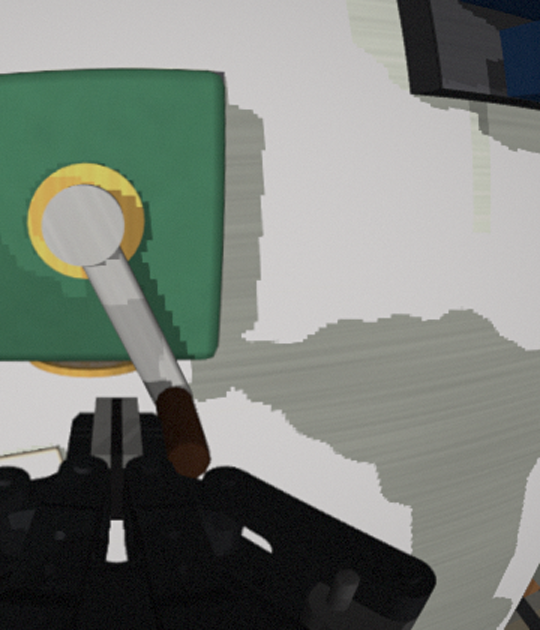

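```bash
python3 -m pendant '[[0,5,-2.5,0],[0,4,-2.5,0],[0,0,0,0]]'; python3 -m pendant '[[0,2,-1,0],[0,0,0,0]]'; python3 -m pendant '[[0,2,-1,0],[0,0,0,0]]'; python3 to.py
```

```text
clock: 36.67
position: [0.4401, -0.3628, 0.0857]
tool_rot: [-2.646, 1.571, 0.38]
force: [-1.9, 3.5, 0.3]
grip_width: -0.0001
clock: 36.92
position: [0.4404, -0.3637, 0.0856]
tool_rot: [-0.799, 1.569, 2.228]
force: [-4.1, 8.7, 4.5]
grip_width: -0.0001
clock: 37.17
position: [0.4407, -0.3646, 0.0855]
tool_rot: [-0.792, 1.567, 2.236]
force: [-8.6, 17.3, 8.5]
grip_width: -0.0002
t 37.17 pos [ 0.4407 -0.3646  0.0855] box [-0.0587 -0.3622] jaw -96.54 xaxis [-0.003  0.003 -1.   ] F [-8.6 17.3  8.5] grip -0.0002 q [ 0.69  0.64 -0.15  1.85  0.14  0.67 -1.22]
```

The stop is felt: 19 N, rising fast. Now follow the lever back and clear the post.

```bash
python3 -m pendant '[[0,-9,6,0],[0,-10,4.5,0],[0,-10,3,0],[0,-10,1,0],[0,-10,-1,0],[0,-10,-3,0],[0,-10,-4,0],[0,-10,-2,0],[0,-10,0,0],[0,-9,0,0],[0,0,0,0],[0,0,0,0]]'; python3 to.py;  python3 - <<'E'
from h import *
w=grab_frame("wrist"); crop(w,200,560,0,420,1.5,"w23.png")
E
```

```text
clock: 38.67
position: [0.4482, -0.2693, 0.0858]
tool_rot: [1.798, 1.571, -1.459]
force: [-0.8, -0.1, 0.1]
grip_width: 0.0004
t 38.67 pos [ 0.4482 -0.2693  0.0858] box [-0.0412 -0.2683] jaw -96.61 xaxis [ 0. -0. -1.] F [-0.8 -0.1  0.1] grip 0.0004 q [ 0.53  0.58 -0.14  1.98  0.14  0.6  -1.39]
```

View pics/w23.png

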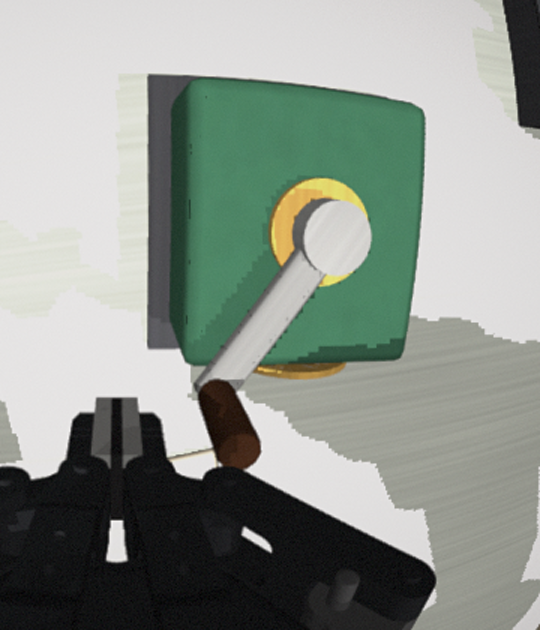

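The lever is back at rest with a gap to the fingers. Second stroke, same path.

```bash
python3 -m pendant '[[0,9,0,0],[0,9,2,0],[0,10,5,0],[0,10,4,0],[0,10,2,0],[0,10,0,0],[0,10,-2,0],[0,9,-3.5,0],[0,8,-5,0],[0,5,-2.5,0],[0,4,-2.5,0],[0,0,0,0]]'; python3 -m pendant '[[0,2,-1,0],[0,2,-1,0],[0,0,0,0]]'; python3 to.py; python3 - <<'E'
from h import *
w=grab_frame("wrist"); crop(w,200,560,0,420,1.5,"w24.png")
E
python3 -m pendant '[[0,-9,6,0],[0,-10,4.5,0],[0,-10,3,0],[0,-10,1,0],[0,-10,-1,0],[0,-10,-3,0],[0,-10,-4,0],[0,-10,-2,0],[0,-10,0,0],[0,-9,0,0],[0,0,0,0],[0,0,0,0]]'; python3 to.py;  python3 - <<'E'
from h import *
w=grab_frame("wrist"); crop(w,200,560,0,420,1.5,"w25.png")
E
```

```text
clock: 40.22
position: [0.4401, -0.3627, 0.0857]
tool_rot: [-1.123, 1.571, 1.903]
force: [-1.5, 3.6, 0.7]
grip_width: -0.0001
clock: 40.6
position: [0.4408, -0.3645, 0.0855]
tool_rot: [-0.805, 1.567, 2.223]
force: [-7.4, 16.7, 8.3]
grip_width: -0.0003
t 40.60 pos [ 0.4408 -0.3645  0.0855] box [-0.0586 -0.3622] jaw -96.54 xaxis [-0.003  0.003 -1.   ] F [-7.4 16.7  8.3] grip -0.0003 q [ 0.69  0.64 -0.15  1.85  0.14  0.67 -1.22]
clock: 42.15
position: [0.4482, -0.2693, 0.0858]
tool_rot: [1.802, 1.571, -1.455]
force: [0.3, -0.7, 0.2]
grip_width: 0.0003
t 42.15 pos [ 0.4482 -0.2693  0.0858] box [-0.0412 -0.2682] jaw -96.61 xaxis [ 0. -0. -1.] F [ 0.3 -0.7  0.2] grip 0.0003 q [ 0.53  0.58 -0.14  1.98  0.14  0.6  -1.39]
```

View pics/w24.png

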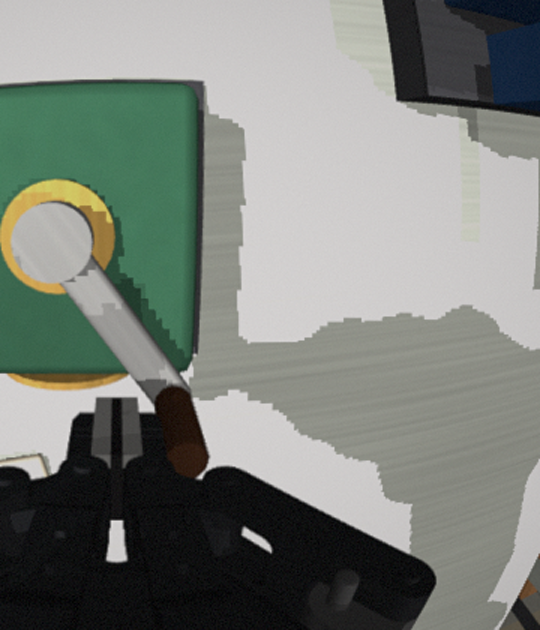

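View pics/w25.png

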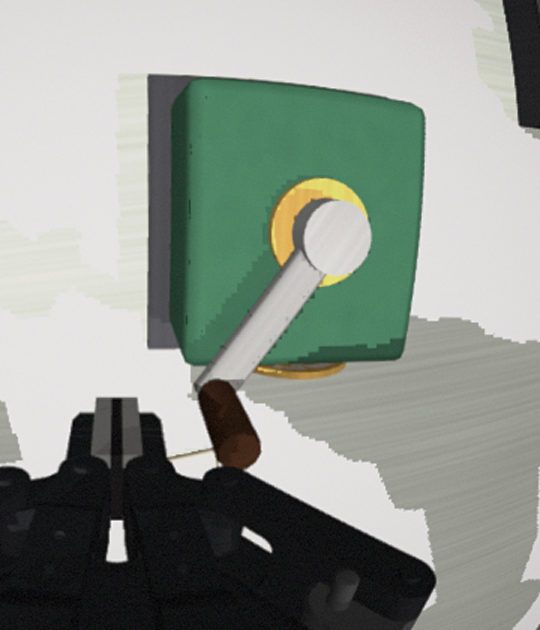

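The stop was reached (18 N) and the lever returned fully. Third stroke.

```bash
python3 -m pendant '[[0,9,0,0],[0,9,2,0],[0,10,5,0],[0,10,4,0],[0,10,2,0],[0,10,0,0],[0,10,-2,0],[0,9,-3.5,0],[0,8,-5,0],[0,5,-2.5,0],[0,4,-2.5,0],[0,0,0,0]]'; python3 -m pendant '[[0,2,-1,0],[0,2,-1,0],[0,0,0,0]]'; python3 to.py
python3 -m pendant '[[0,-9,6,0],[0,-10,4.5,0],[0,-10,3,0],[0,-10,1,0],[0,-10,-1,0],[0,-10,-3,0],[0,-10,-4,0],[0,-10,-2,0],[0,-10,0,0],[0,-9,0,0],[0,0,0,0],[0,0,0,0]]'; python3 -m pendant '[[0,-15,0,0],[-40,-10,0,0],[-50,0,0,0],[-50,0,0,0],[0,-40,20,0],[0,-40,20,0],[0,0,0,0],[0,0,0,0]]'; python3 to.py;  python3 - <<'E'
from h import *
w=grab_frame("wrist"); crop(w,0,560,0,420,1,"w26.png")
f=grab_frame("top"); crop(f,0,560,0,420,1.4,"t26.png"); crop(f,360,450,170,250,8,"t26b.png")
g=grab_frame("scene"); crop(g,0,560,0,420,1.4,"s26.png")
E
```

```text
clock: 43.7
position: [0.4401, -0.3626, 0.0857]
tool_rot: [-1.666, 1.571, 1.361]
force: [-1.3, 3.6, 1.0]
grip_width: -0.0001
clock: 44.08
position: [0.4407, -0.3645, 0.0855]
tool_rot: [-0.793, 1.567, 2.234]
force: [-7.4, 17.3, 8.5]
grip_width: -0.0
t 44.08 pos [ 0.4407 -0.3645  0.0855] box [-0.0587 -0.3622] jaw -96.53 xaxis [-0.003  0.003 -1.   ] F [-7.4 17.3  8.5] grip -0.0000 q [ 0.69  0.64 -0.15  1.85  0.14  0.67 -1.22]
clock: 45.58
position: [0.4482, -0.2693, 0.0858]
tool_rot: [1.433, 1.571, -1.824]
force: [-1.2, -0.0, 0.7]
grip_width: -0.0003
clock: 46.58
position: [0.4208, -0.16, 0.2259]
tool_rot: [2.727, 1.57, -0.529]
force: [-0.0, -0.8, 0.1]
grip_width: -0.0002
t 46.58 pos [ 0.4208 -0.16    0.2259] box [-0.057  -0.1566] jaw -96.58 xaxis [ 0. -0. -1.] F [-0.  -0.8  0.1] grip -0.0002 q [ 0.41  0.26 -0.21  2.04  0.07  0.85 -1.53]
```

View pics/s26.png

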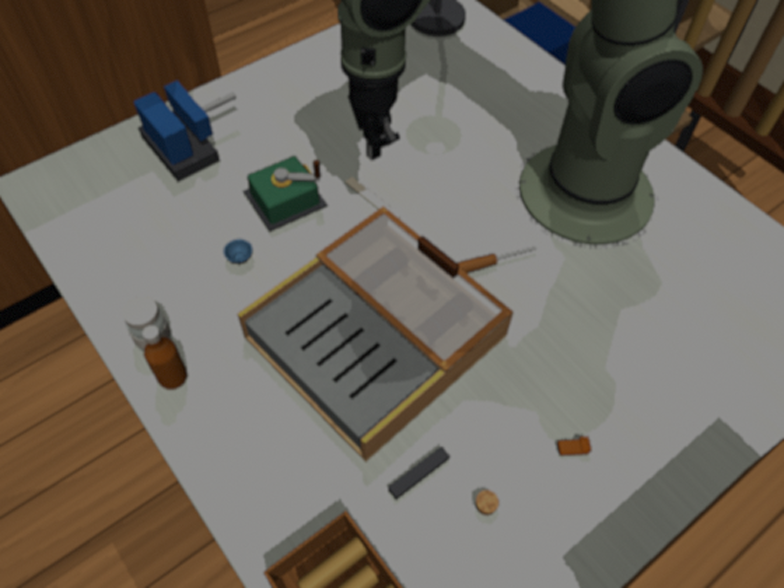

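View pics/t26.png

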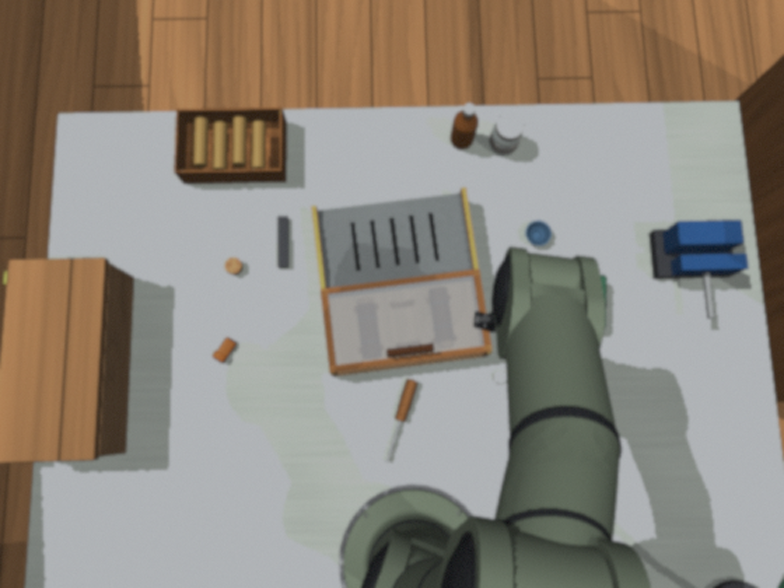

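View pics/w26.png

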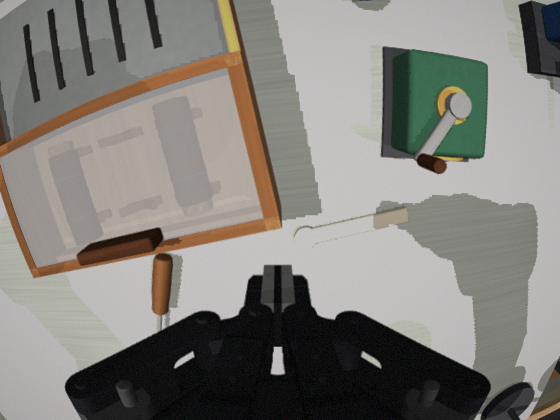

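Scene and top views: guard shut, both tubes under it, lever at rest. The cork (167,190), bar (202,172), lip rest (160,250) and dish (384,167) are at their original pixels. One last numeric check of the guard, then I hand in.

```bash
python3 - <<'E'
from h import *
exec(open('to.py').read().split("s=bot")[0].split("from h import *")[1])
f=grab_frame("top")
for u,v in ((333/1.4,372/1.4),(490/1.4,352/1.4)): print("near plate corner",(RB.T@(onz(f,u,v,.085)[:2]-O)).round(4))
from workcell import job_done
s=bot.observe(); print(s["clock"],np.round(s["force"],1),np.abs(s["qd"]).max())
print(job_done())
E
```

```text
near plate corner [-0.0828  0.1518]
near plate corner [-0.0834 -0.153 ]
46.775 [ 0.6 -0.8 -0.1] 0.0038149565870687213
the job is handed in; nothing more can be done
None
```

The job is done and handed in at about 47 s of the 210 s allowed. The guard was slid fully open, both tubes were laid in cradles, the guard was shut again, and the timer got three full strokes.

- **Tubes:** only two were there. I laid the first down by pivoting it on its foot and put it in the right cradle. The second was found knocked flat near the chest, so I picked it up lying and put it in the left cradle. Both measured centred to within about 4 mm.
- **Guard:** I felt the stop when opening (about 9 N) and again when shutting (about 21 N). The two contact points fit the full 0.165 m of travel. The last picture puts the plate's near edge at -83 mm, against -82 mm for fully shut.
- **Timer:** all three strokes ran into the stop (about 18 N, against the 4 N spring). Pictures show the lever back at rest after strokes one and two, and again at the end.
- **Other things:** the cork, bar, lip rest, dish and spatula are at their original places in the pictures, and the robot was touching nothing at hand-in.

One check disagreed: the wrist camera read positions near the box floor about 10 mm too far away. The top and scene cameras agreed with each other and with the given sizes, so I relied on them for placing the tubes.

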